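# Gauge the clearance under a clamped guitar neck

## Robot

A 6-joint arm with a two-finger parallel gripper is mounted at the origin on the work surface. World frame = base frame: x ahead of the robot, y to its left, z up, the work surface at z = 0. Lengths are in m, angles in rad, forces in N, time in s.
With the tool pointing down it reaches from about 0.25 to 0.8 m from the base axis. Payload 8.5 kg.
Tool frame: the origin (TCP) lies at the very end of the fingers, on their centre line; the grasp point (between the pads) lies 19 mm behind it (bot.hold_point_z is the distance from the TCP to the grasp point, in m); z points along the fingers, y is the direction in which the jaws open and shut (so a half turn about z gives the same grasp; the last joint's range is limited). The gripper opens to 85 mm and grips with 20 to 120 N. Pads are 22 mm wide; open, the fingers measure 114 mm over their backs; the gripper's body (76 mm by 85 mm) begins 54 mm behind the grasp point. The pads swing forward as they close: fully open they stand 13 mm farther back than shut.
Start: joints at [-1.227, 0.238, -0.013, 1.319, 0, 1.571], TCP at [0.177, -0.494, 0.197] pointing down, gripper open.
Joint ranges: [-2.66, 2.66], [-1.03, 1.9], [-1.14, 1.46], [-1.82, 2.27], [-1.45, 1.34], [-3.14, 3.14]. Speed limits (rad/s): [2.22, 2.22, 2.79, 3.14, 3.14, 3.14].

## Interface

Orientations are given as a unit quaternion [x, y, z, w].
In Python, from plant import bot, optics gives the robot as it stands.
- The arm moves only by the tool carry_out, never from a script. Its argument "rows" is a list of rows, each a list of 7 numbers: the closure, from -1 (fully open) to 1 (shut), then the shift along the world's x, y, z in mm, then the turn, a rotation vector about the world's x, y, z in degrees. A call has 1 to 5 rows; each row shifts and turns the pose as measured when the row begins; what a row does not reach is not made up. A row lasts 1/12 s, in which the tool goes at most 41.7 mm and 7.16 degrees, less where a joint would pass 70% of its speed; a pose out of reach is approached as far as the arm can. A call with a gripper value outside its range is refused whole. The fingers move at their own pace and stop on an object; "squeeze" is the grip in N (left out, the last holds). Time passes only in rows, so rows that do not move let the fingers close. It gives the time, the measured TCP pose, the force and the opening at its end, in the units of the state.
- bot.sense(): the state, without advancing time (a new reading comes with each control period).
- optics.camera(name): name is "scene" or "top"; returns a dict with "image" (384x512x3 uint8, red, green, blue), "vfov" (degrees; the focal length in pixels is half the picture's height over the tangent of half this angle, whatever the lens; pixels are square), "cx", "cy" (the principal point, pixels), "pose" (4x4, takes a point from camera to world coordinates). Camera axes: x right, y down, z forward; pixel columns grow to the right and rows downward; lengths in m; the calibration is good to about 2 mm. A picture is of the moment at which its call begins. There is no depth.
- bot.finish_job(): hands the job in, once; it reports no verdict.
The state is a dict: "t": time; "qpos": joint angles; "qvel": joint speeds; "joint_efforts": joint torques, N m; "tcp_pos": TCP position; "orientation": TCP orientation; "force": force on the tool from outside, world axes, zero at the start; "torque": the same for the moment, N m; "finger_gap": opening from 0.0 (shut) to 1.0 (fully open).
Only numpy, scipy, OpenCV 4.12 (cv2) and the standard library are available. Lean on these libraries where they do the work, as an engineer would, in place of code of your own. Each camera call takes 0.05 s, during which the arm holds its last target.

## Task

Clamp the guitar neck to the workboard by pressing the toggle clamp's handle all the way down until it snaps over and stays. Then take the taper gauge and slide its blade, flat on the board and along the pencil line, under the neck's bare shaft until it drags snugly between board and neck, without forcing it or shifting the neck. Finish while still holding the gauge in there at that depth, so that it can be read, with nothing else on the bench disturbed.

Things in the scene. Friction and masses are not known exactly. Their poses are not given: they have to be found in the camera images.
- board: plywood workboard 210 x 460 mm, 30 mm thick, fixed on the bench. Origin: centre of its underside. x points across it, away from the robot; y along it, to the neck's heel end. A fence (24 mm high) stands along its far side, x = 75 to 95 mm. The neck lies along y close to the fence, its near long edge at x = 12 to 13 mm.
- mark (a point): point on the board's upper face (z = 30 mm) at board x = 0, y = -115 mm, on the thin dark pencil line that runs along the board's x axis, at right angles to the neck, from the board's near side towards the neck. x and y axes as the board's.
- neck: loose guitar neck blank, 0.7 to 1.1 kg, face down. Origin: middle of the shaft's flat underside; axes as the board's. Shaft 62 mm wide (x), 410 long (y), 22 thick; 72 mm high heel block on top near the +y end; head 185 mm long, leaning 15 degrees up past the -y end. It lies on a spacer plate from board y = -30 mm to the heel.
- neck_nut (a point): middle of the lower edge of the shaft's nut end (neck x = 0, y = -205 mm). From the spacer plate to here the shaft stands clear of the board by a gap that differs each time, 5 to 8 mm
- clamp (a joint): handle of the steel toggle clamp standing before the neck at board y = 55 mm; rad. 0: open, raised 57 degrees above level and leaning to the robot; it swings down towards the robot to 1.0 (locked, level). Sprung open: it comes back if let go before dead centre at 0.88, then stays down. Takes up to 15 N at the grip. Its arm and rubber foot come down on the neck.
- clamp_pivot (a point): axis of the handle, in the middle of the clamp; the axis is level, along the board's y. The handle's straight black grip (14 mm wide, 16 mm thick) reaches from 36 to 112 mm from it. Ahead of it, over the neck, the clamp's raised arm reaches up to 150 mm above the bench. Ahead of it, over the neck, the clamp's raised arm reaches up to 150 mm above the bench.
- clamp_grip (a point): point in the middle of the handle's thickness, 90 mm from clamp_pivot towards its free end; moves with the handle
- gauge: loose taper gauge, 100 to 170 g, lying on its flat sole on the bench. Origin: middle of the handle's underside; x points to the blade's tip. Dark wooden handle 60 mm long (x), 22 wide, 28 high; steel wedge blade from x = 30 to 140 mm, 15 wide, flat below (level with the handle's underside), 2.5 mm thick at the tip and 1 mm thicker per 10 mm, 13.5 at the handle.
- gauge_tip (a point): middle of the lower edge of the blade's tip (gauge x = 140 mm, z = 0). It goes 25 to 55 mm in past the neck's near edge before the blade drags; each further mm adds a few newtons of push
- glue: white glue bottle, 60 mm across, 170 mm high, bystander; origin under its centre
- sanding_block: cork sanding block 110 x 60 x 30 mm lying on the board beside the heel, bystander; origin under its centre
- wax_tin: round metal tin 88 mm across, 30 mm high, bystander; origin under its centre

How it is judged:
By the outcome, as a careful person would: the job done as asked, in the order asked, and still so for the second after the job is handed in, while the arm keeps its last pose, push and grip.
It also fails if it takes over 67 s, if anything falls off the work surface, if the arm or the gripper's body presses on something with over 40 N, if the wrist force passes 120 N, or if a joint passes its speed limit or range.

## Working session

There is one attempt and no reset: what is moved stays moved. The work goes in short steps, Python scripts to look and compute and a tool call to move; the robot and the scene stay as the last step left them, time stands still between calls to the robot, and variables do not carry over. Pictures are saved under pics/ and viewed, and the job is handed in when it is done.

Besides the shell and the picture viewer there is one more tool, called after ">>>" as name(argument=value, ...) on one line, values as JSON. carry_out: Moves the arm, as the interface text tells. Its arguments: {"type":"object","properties":{"rows":{"type":"array"},"squeeze":{"type":"number"}},"required":["rows"]}

```bash
mkdir -p pics; ls; python3 - <<'E'
from plant import bot, optics
import cv2
for n in("scene","top"):
    c=optics.camera(n); cv2.imwrite(f"pics/{n}0.png",cv2.cvtColor(c["image"],cv2.COLOR_RGB2BGR)); print(n,c["vfov"],c["cx"],c["cy"],c["pose"])
print(bot.sense(), bot.hold_point_z)
E
```

```text
pics
scene 57.314602088370734 254.15787710161595 187.28355677890494 [[-0.61118227  0.63694117 -0.46985336  1.06820536]
 [ 0.79129998  0.47871981 -0.3803573   0.40213713]
 [-0.01733712 -0.6042626  -0.7965966   0.96492172]
 [ 0.          0.          0.          1.        ]]
top 49.60613100732176 256.0741179409251 186.9049453586108 [[ 0.01056472 -0.99289235  0.11854603  0.38000566]
 [-0.99990655 -0.0115185  -0.0073634  -0.01628758]
 [ 0.00867654 -0.11845716 -0.99292126  1.46849309]
 [ 0.          0.          0.          1.        ]]
{'t': 0.1, 'qpos': array([-1.22699471e+00,  2.38746064e-01, -1.41583768e-02,  1.31916965e+00,
       -5.04672841e-06,  1.57078122e+00]), 'qvel': array([-2.87818901e-04,  5.38075209e-05,  3.03782979e-03, -2.53008822e-04,
        4.29791460e-04, -4.60487751e-04]), 'joint_efforts': array([ 4.90732709e-04, -5.39721608e+01,  3.46997738e+01,  1.34186962e-02,
        8.85952977e-05, -1.27103652e-05]), 'tcp_pos': array([ 0.17682534, -0.49390309,  0.19623317]), 'orientation': array([ 9.85259910e-01,  1.71062860e-01, -1.11765663e-04, -6.29034963e-04]), 'force': array([-0.46255443,  0.32917733,  0.15026429]), 'torque': array([-0.00015872,  0.02336066,  0.07352271]), 'finger_gap': 0.9997170351615291} 0.0187
```

View pics/scene0.png

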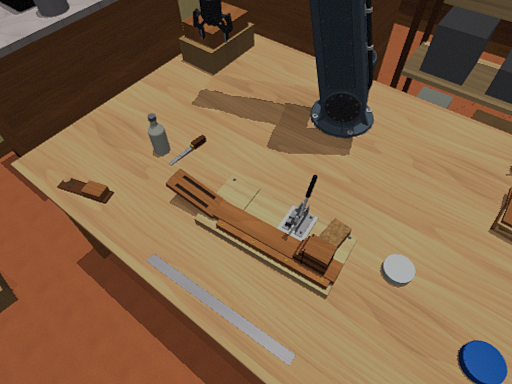

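View pics/top0.png

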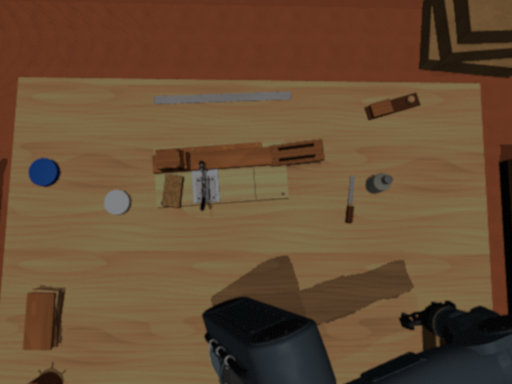

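```bash
cat > h.py <<'E'
import numpy as np, cv2
from plant import bot, optics
def cam(n):
    c=optics.camera(n); h,w=c["image"].shape[:2]
    f=h/2/np.tan(np.radians(c["vfov"])/2)
    return c["image"],f,c["cx"],c["cy"],np.array(c["pose"])
def un(C,u,v,z):
    _,f,cx,cy,P=C; d=P[:3,:3]@np.array([(u-cx)/f,(v-cy)/f,1]); o=P[:3,3]
    return o+d*(z-o[2])/d[2]
def pr(C,p):
    _,f,cx,cy,P=C; q=P[:3,:3].T@(np.array(p)-P[:3,3]); return np.array([cx+f*q[0]/q[2],cy+f*q[1]/q[2]])
def crop(C,u0,v0,w,h,name,s=5,pts=[]):
    im=cv2.cvtColor(C[0],cv2.COLOR_RGB2BGR)[v0:v0+h,u0:u0+w]
    im=cv2.resize(im,None,fx=s,fy=s,interpolation=cv2.INTER_CUBIC)
    for p in pts:
        a=pr(C,p); cv2.circle(im,(int((a[0]+.5-u0)*s),int((a[1]+.5-v0)*s)),3,(0,255,0),1)
    for k in range(0,w,10): cv2.putText(im,str(u0+k),(k*s,8),0,.3,(0,0,255)); cv2.line(im,(k*s,10),(k*s,14),(0,0,255))
    for k in range(0,h,10): cv2.putText(im,str(v0+k),(0,k*s+4),0,.3,(0,0,255)); cv2.line(im,(20,k*s),(24,k*s),(0,0,255))
    cv2.imwrite("pics/"+name,im)
E
python3 - <<'E'
from h import *
T=cam("top");S=cam("scene")
crop(T,145,130,150,90,"t1.png"); crop(T,325,160,80,70,"t2.png",8)
crop(S,160,160,200,140,"s1.png",4); crop(S,140,105,80,70,"s2.png",8)
print(T[1],S[1])
E
```

```text
415.467691025098 351.31647395264133
```

View pics/t1.png

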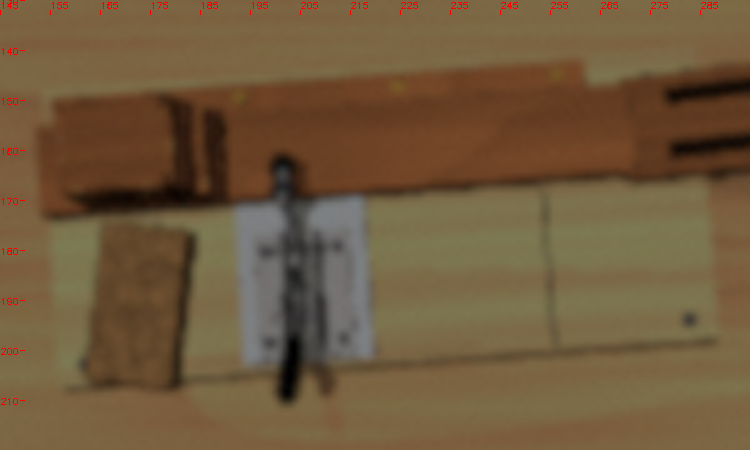

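View pics/t2.png

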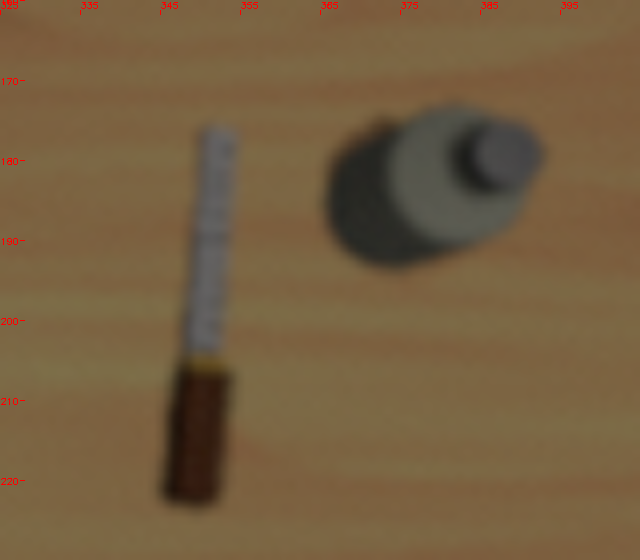

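View pics/s1.png

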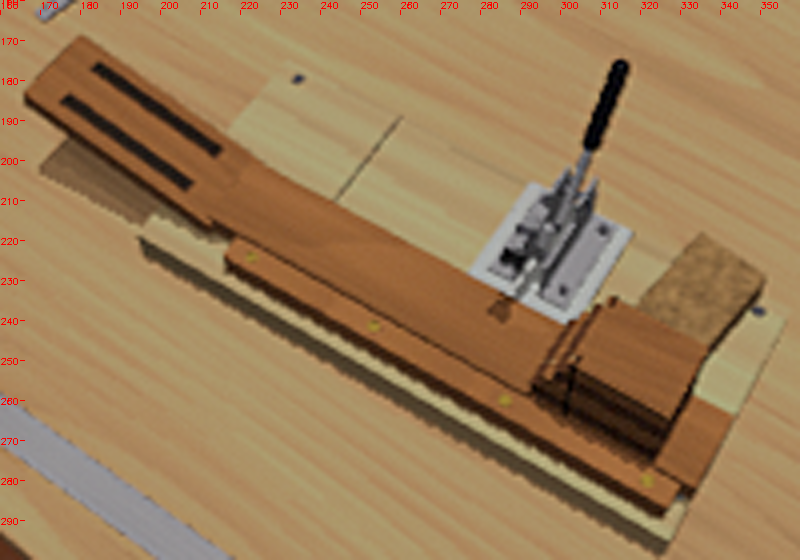

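View pics/s2.png

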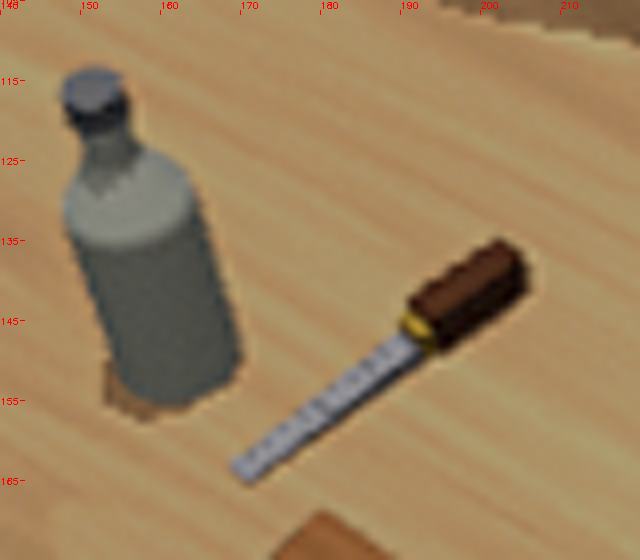

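```bash
cat > fit.py <<'E'
from h import *
from scipy.optimize import least_squares
T=cam("top");S=cam("scene")
def B(p,x,y,z):
    c,s=np.cos(p[2]),np.sin(p[2]); return np.array([p[0]+c*x-s*y,p[1]+s*x+c*y,z])
def inv(p,w):
    c,s=np.cos(p[2]),np.sin(p[2]); d=w[:2]-p[:2]; return np.array([c*d[0]+s*d[1],-s*d[0]+c*d[1]])
z=.03
# (cam,u,v,bx,by) None=free
ob=[(T,287.7,197.9,-.105,-.23),(T,158,207.1,-.105,None),(T,253.6,168,None,-.115),(T,256,198,None,-.115),(T,155.5,200,None,.23),
(S,326.5,294.5,.105,.23),(S,194.7,218.7,.105,-.23),(S,355.7,239,-.105,.23),(S,260,189,None,-.115),(S,243.4,209.5,None,-.115)]
def r(p):
    o=[]
    for C,u,v,bx,by in ob:
        q=inv(p,un(C,u,v,z))
        if bx is not None:o.append(q[0]-bx)
        if by is not None:o.append(q[1]-by)
    return np.array(o)
s=least_squares(r,[.55,0,0],loss='soft_l1',f_scale=.003); print(s.x,np.degrees(s.x[2])); print((r(s.x)*1000).round(1))
np.save("board.npy",s.x)
E
python3 fit.py
python3 - <<'E'
from h import *
T=cam("top");S=cam("scene")
# gauge: tip & handle top
print("top tip",un(T,352.1-.5,175.5,.0025),"hand back top",un(T,348.6-.5,222.6,.028),"junction",un(T,350.2-.5,205.7,.028))
tip=un(S,140+245/8-.5,105+473/8-.5,.0025); print("sc tip",tip)
a=un(S,140+503/8-.5,105+240/8-.5,.028);b=un(S,140+525/8-.5,105+258/8-.5,.028);print("sc back",a,b,(a+b)/2)
E
```

```text
[0.60231995 0.09784344 0.08230533] 4.715748110996439
[-1.8  2.8 -1.9 -1.4 -2.2  0.9 -1.  -1.2  1.4  4.8  9.  -2.3  0.8 -0.2]
top tip [ 0.60002288 -0.36798871  0.0025    ] hand back top [ 0.43120019 -0.3469696   0.028     ] junction [ 0.48990147 -0.35346994  0.028     ]
sc tip [ 0.59893032 -0.36839463  0.0025    ]
sc back [ 0.43475985 -0.35581297  0.028     ] [ 0.43741373 -0.33925324  0.028     ] [ 0.43608679 -0.3475331   0.028     ]
```

```bash
cat > ov.py <<'E'
from h import *
from fit import B
import sys
p=np.load("board.npy")
T=cam("top");S=cam("scene")
def lines(C,segs,u0,v0,w,h,name,s):
    im=cv2.cvtColor(C[0],cv2.COLOR_RGB2BGR)[v0:v0+h,u0:u0+w]
    im=cv2.resize(im,None,fx=s,fy=s,interpolation=cv2.INTER_CUBIC)
    for a,b,col in segs:
        A=(pr(C,a)+.5-[u0,v0])*s; D=(pr(C,b)+.5-[u0,v0])*s
        cv2.line(im,tuple(A.astype(int)),tuple(D.astype(int)),col,1)
    cv2.imwrite("pics/"+name,im)
def poly(pts,col): return [(B(p,*pts[i]),B(p,*pts[(i+1)%len(pts)]),col) for i in range(len(pts))]
G=(0,255,0);R=(0,0,255);Y=(0,255,255)
segs=poly([(-.105,-.23,.03),(-.105,.23,.03),(.105,.23,.03),(.105,-.23,.03)],G)
segs+=poly([(-.1,-.115,.03),(.0125,-.115,.03)],R)
segs+=poly([(.075,-.23,.054),(.075,.23,.054),(.095,.23,.054),(.095,-.23,.054)],Y)
if __name__=="__main__":
    lines(T,segs,145,130,150,90,"ov_t.png",5); lines(S,segs,160,160,200,140,"ov_s.png",4)
E
sed -i 's/^s=least/if __name__=="__main__":\n  s=least/; s/^np.save/  np.save/' fit.py; python3 ov.py
```

```text
(no output)
```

View pics/ov_t.png

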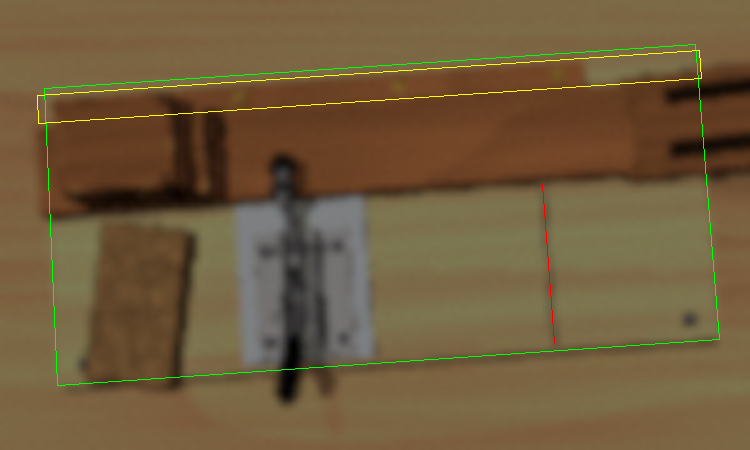

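View pics/ov_s.png

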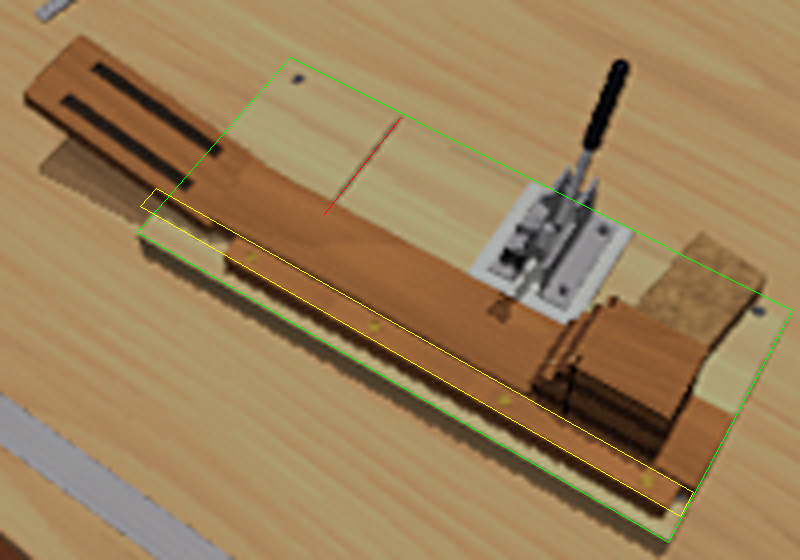

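```bash
cat > cl.py <<'E'
from fit import *
p=np.load("board.npy")
a=np.radians(57)
def H(q,r,ang=a): return B(p,q[0]-r*np.cos(ang),q[1],q[2]+r*np.sin(ang))
if __name__=="__main__":
  ob=[(S,160+622/4-.5,160+62/4-.5,.110),(S,160+593/4-.5,160+147/4-.5,.036),(T,145+288/5-.5,130+399/5-.5,.110),(T,145+293/5-.5,130+338/5-.5,.036)]
  f=lambda q:np.concatenate([pr(C,H(q,r))-[u,v] for C,u,v,r in ob])
  s=least_squares(f,[-.04,.055,.08]);print(s.x,f(s.x).round(2))
  q=s.x; print("pivot",B(p,*q),"grip",H(q,.09),"locked grip",H(q,.09,a-1),"end",H(q,.112),H(q,.036))
  np.save("clamp.npy",q)
E
python3 cl.py
```

```text
[-0.07480868  0.05475023  0.08929797] [ 0.8  -0.49 -0.76  0.54 -0.24 -0.54  0.37  0.59]
pivot [0.52326336 0.14625812 0.08929797] grip [0.47441178 0.14222827 0.16477832] locked grip [0.43356922 0.1388591  0.08883336] end [0.46247028 0.1412432  0.18322907] [0.50372272 0.14464618 0.11949011]
```

```bash
python3 - <<'E'
from cl import *
q=np.load("clamp.npy")
for d in ((-.085,.25),(-.085,.178)): print(B(p,d[0],q[1],d[1]).round(4))
r=.095
for j in np.arange(0,1.05,.1):
    t=a-j; x=q[0]-r*np.cos(t)+.008*np.sin(t)+.011; z=q[2]+r*np.sin(t)+.008*np.cos(t)
    print(round(j,2),B(p,x,q[1],z).round(4))
E
```

```text
[0.5131 0.1454 0.25  ]
[0.5131 0.1454 0.178 ]
0.0 [0.4893 0.1435 0.1733]
0.1 [0.4812 0.1428 0.1684]
0.2 [0.4736 0.1422 0.1627]
0.3 [0.4666 0.1416 0.1563]
0.4 [0.4603 0.1411 0.1492]
0.5 [0.4547 0.1406 0.1415]
0.6 [0.4499 0.1402 0.1332]
0.7 [0.4459 0.1399 0.1246]
0.8 [0.4429 0.1396 0.1155]
0.9 [0.4407 0.1394 0.1063]
1.0 [0.4395 0.1393 0.0968]
```

>>> carry_out(rows=[[1,5,20,30,0,0,-5],[1,15,35,15,0,0,-5],[1,18,36,8,0,0,-5],[1,18,36,0,0,0,0],[1,18,36,0,0,0,0]])

```text
t: 1.22
tcp_pos: [0.2501, -0.3313, 0.2496]
orientation: [1.0, 0.03, 0.0, -0.001]
force: [1.1, -1.0, 0.4]
finger_gap: 0.298
```

>>> carry_out(rows=[[1,18,38,0,0,0,0],[1,18,38,0,0,0,0],[1,18,38,0,0,0,0],[1,20,36,0,0,0,0],[1,20,36,0,0,0,0]])

```text
t: 1.63
tcp_pos: [0.342, -0.1438, 0.2512]
orientation: [1.0, 0.027, 0.003, 0.001]
force: [2.2, -0.5, 0.7]
finger_gap: 0.006
```

>>> carry_out(rows=[[1,20,36,0,0,0,0],[1,22,35,0,0,0,0],[1,22,35,0,0,0,0],[1,22,35,0,0,0,0],[1,22,35,0,0,0,0]])

```text
t: 2.05
tcp_pos: [0.4485, 0.0308, 0.2532]
orientation: [0.999, 0.034, 0.005, -0.001]
force: [1.1, -1.1, -0.3]
finger_gap: 0.001
```

>>> carry_out(rows=[[1,21,37,0,0,0,0],[1,21,37,0,0,0,0],[1,20,36,0,0,0,0],[1,3,4,0,0,0,0],[1,0,0,0,0,0,0]])

```text
t: 2.47
tcp_pos: [0.5203, 0.098, 0.2521]
orientation: [0.997, 0.079, 0.004, -0.023]
force: [-0.1, -0.1, -0.4]
finger_gap: 0.002
```

```bash
python3 - <<'E'
from plant import bot
s=bot.sense(); print(s["qpos"].round(3),s["orientation"].round(4),s["tcp_pos"])
E
```

```text
[0.157 0.224 0.108 1.443 0.045 3.141] [ 0.9966  0.079   0.0039 -0.0229] [0.52034026 0.09798542 0.25207712]
```

>>> carry_out(rows=[[1,0,0,0,0,0,7],[1,0,0,0,0,0,7],[1,0,0,0,0,0,7],[1,0,0,0,0,0,7],[1,0,0,0,0,0,7]])

```text
t: 2.88
tcp_pos: [0.5169, 0.095, 0.2521]
orientation: [0.925, 0.381, -0.005, -0.022]
force: [0.4, 0.2, 0.6]
finger_gap: -0.004
```

>>> carry_out(rows=[[1,0,3,0,0,0,7],[1,0,3,0,0,0,7],[1,0,3,0,0,0,7],[1,0,3,0,0,0,7],[1,0,3,0,0,0,7]])

```text
t: 3.3
tcp_pos: [0.5125, 0.1049, 0.2536]
orientation: [0.763, 0.646, -0.012, -0.019]
force: [-0.3, 0.3, 1.0]
finger_gap: 0.004
```

>>> carry_out(rows=[[1,0,3,0,0,0,7],[1,0,3,0,0,0,7],[1,0,3,0,0,0,7],[1,0,3,0,0,0,7],[1,0,3,0,0,0,7]])

```text
t: 3.72
tcp_pos: [0.5083, 0.1153, 0.2552]
orientation: [0.527, 0.849, -0.018, -0.014]
force: [-0.6, 0.3, -0.3]
finger_gap: 0.0
```

>>> carry_out(rows=[[1,0,3,0,0,0,7],[1,0,3,0,0,0,7],[1,0,3,0,0,0,7],[1,0,3,0,0,0,7],[1,0,3,0,0,0,7]])

```text
t: 4.13
tcp_pos: [0.5043, 0.1257, 0.2568]
orientation: [0.241, 0.97, -0.022, -0.007]
force: [0.5, -0.3, 0.0]
finger_gap: -0.001
```

>>> carry_out(rows=[[1,0,0,0,0,0,7],[1,0,0,0,0,0,7],[1,0,0,0,0,0,7],[1,0,0,0,0,0,7],[1,0,0,0,0,0,7]])

```text
t: 4.55
tcp_pos: [0.5001, 0.1212, 0.2583]
orientation: [-0.069, 0.997, -0.024, 0.0]
force: [-0.1, -0.3, 0.3]
finger_gap: -0.001
```

```bash
cat > o.py <<'E'
from plant import bot
from scipy.spatial.transform import Rotation as R
import numpy as np,sys
# correction rotvec to make tool vertical with yaw given (deg)
s=bot.sense(); r=R.from_quat(s["orientation"]); psi=np.radians(float(sys.argv[1]))
t=R.from_matrix(np.array([[np.cos(psi),np.sin(psi),0],[np.sin(psi),-np.cos(psi),0],[0,0,-1]]))
print("tcp mm",(s["tcp_pos"]*1000).round(1),"rot",np.degrees((t*r.inv()).as_rotvec()).round(2),"f",s["force"].round(1),"q",s["qpos"].round(2),"t",s["t"],"gap",s["finger_gap"])
E
python3 o.py 184.7
```

```text
tcp mm [500.1 121.2 258.3] rot [ 2.8   0.14 -3.27] f [-0.1 -0.3  0.3] q [ 0.27  0.22  0.11  1.48 -0.05  0.13] t 4.55 gap -0.001242700413553097
```

>>> carry_out(rows=[[1,7,12,0,1.4,0,-1.6],[1,6,12,-10,1.4,0,-1.6],[1,1,1,-30,0,0,0],[1,0,0,-30,0,0,0],[1,0,0,-9,0,0,0]])

```text
t: 4.97
tcp_pos: [0.5156, 0.1467, 0.1819]
orientation: [-0.028, 1.0, 0.005, 0.006]
force: [-0.4, 0.4, 0.4]
finger_gap: -0.002
```

```bash
python3 - <<'E'
from h import *
S=cam("scene"); crop(S,240,130,120,110,"s3.png",5)
T=cam("top"); crop(T,150,130,120,100,"t3.png",5)
E
python3 o.py 184.7
```

```text
tcp mm [515.7 146.6 183.4] rot [-0.54  0.65  1.36] f [0.3 0.1 0.9] q [ 0.27  0.25 -0.03  1.28  0.01  0.22] t 5.0667 gap 4.607735506881193e-05
```

View pics/s3.png

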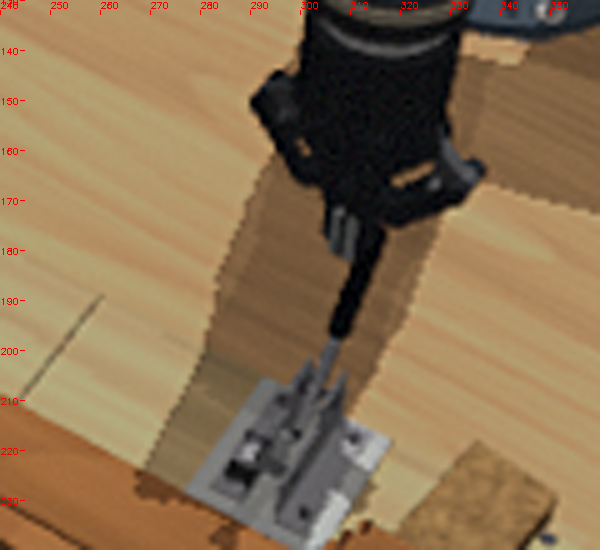

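View pics/t3.png

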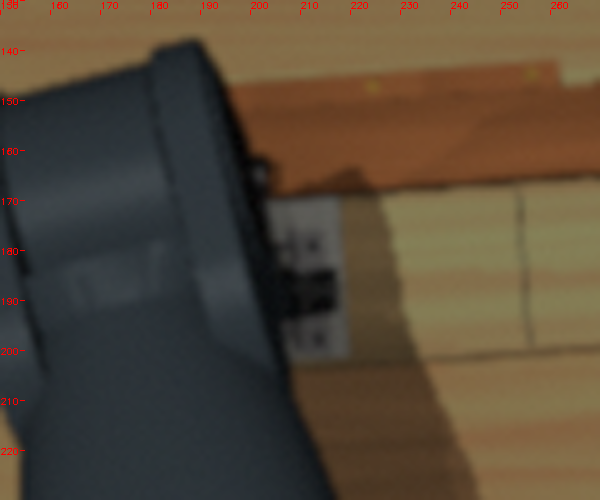

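```bash
python3 - <<'E'
from h import *
S=cam("scene")
print(pr(S,bot.sense()["tcp_pos"]))
import numpy as np
q=np.load("clamp.npy");p=np.load("board.npy")
print(p,q)
for w in ([.4744,.1422,.1648],[.4625,.1412,.183],[.5037,.1446,.1195]): print(pr(S,w))
E
```

```text
[307.58998004 186.44809724]
[0.60231995 0.09784344 0.08230533] [-0.07480868  0.05475023  0.08929797]
[313.3678986  180.64907805]
[316.02122338 173.94291186]
[306.98618593 196.77666313]
```

```bash
python3 - <<'E'
from h import *
from scipy.spatial.transform import Rotation as R
S=cam("scene"); s=bot.sense(); M=R.from_quat(s["orientation"]).as_matrix()
P=[s["tcp_pos"]-M[:,2]*d for d in (0,.019,.073,.15)]
P+=[s["tcp_pos"]+M[:,0]*d for d in (-.011,.011)]
print([pr(S,x).round(1) for x in P])
crop(S,270,110,80,70+30,"s4.png",8)
crop(S,270,110,80,70+30,"s5.png",8,P)
E
```

```text
[array([307.6, 186.4]), array([308.3, 182.1]), array([310.4, 169.1]), array([313.9, 148.3]), array([305.6, 189. ]), array([309.5, 183.8])]
```

View pics/s5.png

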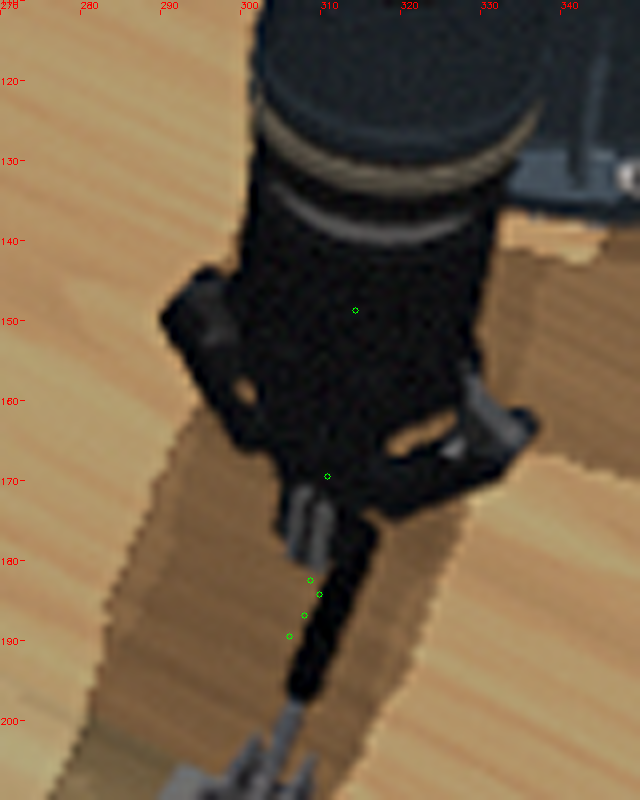

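```bash
python3 - <<'E'
from h import *
S=cam("scene");T=cam("top")
t=np.array([.1768,-.4939,.1962])
for d in (0,.013,.019,.032,.073,.15): print(d,pr(S,t+[0,0,d]).round(1),pr(T,t+[0,0,d]).round(1))
im=cv2.cvtColor(cv2.imread("pics/scene0.png"),cv2.COLOR_BGR2RGB); C=(im,)+S[1:]
y=np.array([np.sin(.344),-np.cos(.344),0]);
crop(C,170,0,100,70,"s6.png",8,[t,t+y*.0425,t-y*.0425,t+[0,0,.013]+y*.0425,t+[0,0,.013]-y*.0425])
E
```

```text
0 [215.5  51. ] [411.3 306.6]
0.013 [215.2  47.9] [413.  307.3]
0.019 [215.   46.5] [413.8 307.7]
0.032 [214.6  43.4] [415.5 308.4]
0.073 [213.5  33.2] [421.2 310.9]
0.15 [211.1  12.6] [433.  316.1]
```

View pics/s6.png

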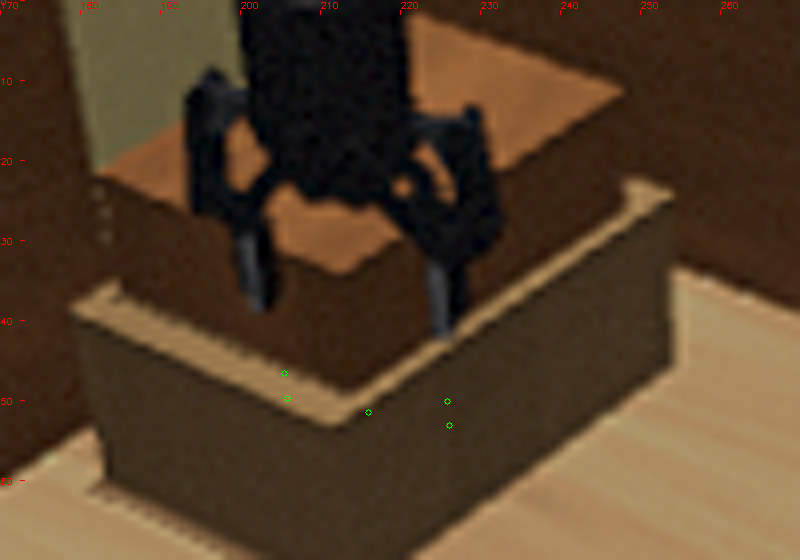

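```bash
python3 - <<'E'
from h import *
T=cam("top")
t=np.array([.1768,-.4939,.1962])
im=cv2.cvtColor(cv2.imread("pics/top0.png"),cv2.COLOR_BGR2RGB); C=(im,)+T[1:]
y=np.array([np.sin(.344),-np.cos(.344),0]);
crop(C,380,280,100,70,"t6.png",8,[t,t+y*.0425,t-y*.0425,t+[0,0,.073],t+[0,0,.15]])
crop(C,380,280,100,70,"t7.png",8)
E
```

```text
(no output)
```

View pics/t6.png

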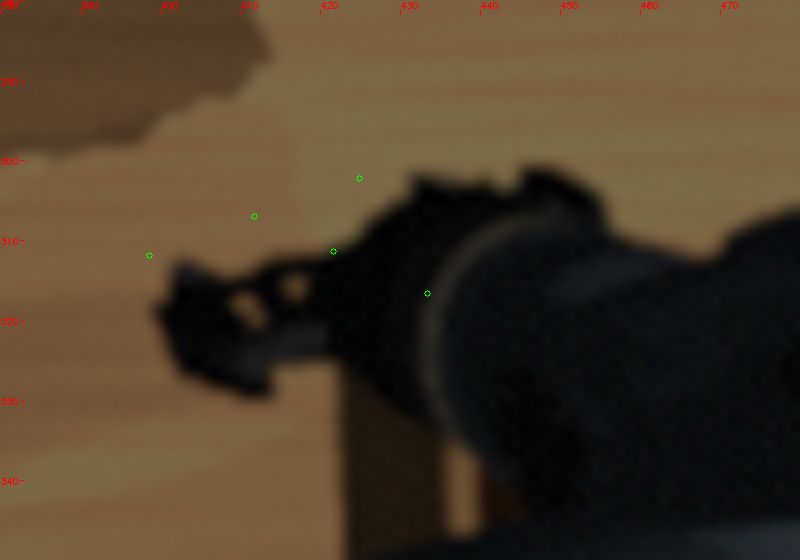

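```bash
python3 - <<'E'
from h import *
from scipy.optimize import least_squares
T=cam("top");S=cam("scene")
def tri(a,b):
    f=lambda x:np.r_[pr(T,x)-a,pr(S,x)-b]; s=least_squares(f,[.2,-.5,.2]); return s.x.round(4),f(s.x).round(1)
# scene right(225,42)/left(202,38); top left/right
print(tri((402,313),(202,38)),tri((432,302),(225,42)));print(tri((402,313),(225,42)),tri((432,302),(202,38)))
E
```

```text
(array([ 0.1884, -0.4694,  0.258 ]), array([ 8.9, -7. , 14.7,  1.4])) (array([ 0.1761, -0.5154,  0.2321]), array([ -8.6,   7. , -14.5,  -1.5]))
(array([ 0.1664, -0.4484,  0.2446]), array([ 0. , -0. ,  0.1,  0. ])) (array([ 0.1984, -0.5357,  0.246 ]), array([ 0.1, -0.1,  0.2,  0. ]))
```

>>> carry_out(rows=[[1,-4,0,-5,0,0,0],[1,-6,0,-5,0,0,0],[1,-5,0,-3,0,0,0],[1,-5,0,0,0,0,0],[1,-4,0,0,0,0,0]])

```text
t: 5.83
tcp_pos: [0.4917, 0.1473, 0.1725]
orientation: [-0.031, 0.999, 0.005, 0.009]
force: [0.1, 0.4, -0.1]
finger_gap: 0.002
```

>>> carry_out(rows=[[1,-3,-1,0,0,0,0],[1,-3,0,0,0,0,0],[1,-2,0,0,0,0,0]])

```text
t: 6.08
tcp_pos: [0.4818, 0.1463, 0.1727]
orientation: [-0.031, 0.999, 0.005, 0.009]
force: [-0.3, 0.4, -0.0]
finger_gap: -0.0
```

```bash
python3 - <<'E'
from h import *
S=cam("scene"); crop(S,270,130,80,80,"s7.png",8)
E
python3 o.py 184.7
```

```text
tcp mm [481.5 146.2 172.7] rot [-0.61  0.98  1.11] f [ 0.3  0.  -0. ] q [ 0.29  0.19 -0.13  1.22  0.01  0.23] t 6.1333 gap 0.0034496704382271995
```

View pics/s7.png

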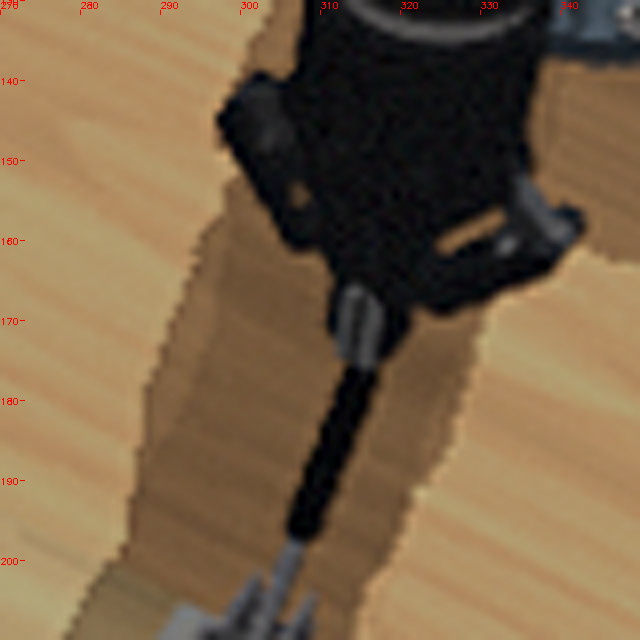

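>>> carry_out(rows=[[1,12,-1,0,0,0,0],[1,12,-1,-2,0,0,0],[1,1,0,-10,0,0,0],[1,0,0,-9,0,0,0],[1,0,0,0,0,0,0]])

```text
t: 6.55
tcp_pos: [0.5108, 0.1442, 0.1502]
orientation: [-0.031, 0.999, 0.005, 0.01]
force: [-1.3, 0.7, -1.3]
finger_gap: -0.001
```

>>> carry_out(rows=[[1,-4,0,0,0,0,0],[1,-4,0,0,0,0,0],[1,-3,0,0,0,0,0]])

```text
t: 6.8
tcp_pos: [0.4984, 0.1437, 0.148]
orientation: [-0.031, 0.999, 0.005, 0.008]
force: [-0.9, 0.3, 0.6]
finger_gap: -0.002
```

>>> carry_out(rows=[[1,-3,0,0,0,0,0],[1,-3,0,0,0,0,0],[1,-2,0,0,0,0,0]])

```text
t: 7.05
tcp_pos: [0.4886, 0.1438, 0.1486]
orientation: [-0.031, 0.999, 0.005, 0.008]
force: [0.3, -0.4, -0.6]
finger_gap: 0.003
```

>>> carry_out(rows=[[1,-3,0,0,0,0,0],[1,-3,0,0,0,0,0],[1,-1,0,0,0,0,0]])

```text
t: 7.3
tcp_pos: [0.4809, 0.144, 0.1495]
orientation: [-0.031, 0.999, 0.005, 0.009]
force: [0.9, 0.2, 1.1]
finger_gap: 0.001
```

```bash
python3 - <<'E'
from h import *
S=cam("scene"); crop(S,270,130,80,80,"s8.png",8)
E
python3 o.py 184.7
```

```text
tcp mm [480.9 144.  149.5] rot [-0.62  1.03  1.12] f [ 0.  -0.2  0.3] q [ 0.29  0.2  -0.18  1.16  0.01  0.23] t 7.35 gap -0.0017059235754202109
```

View pics/s8.png

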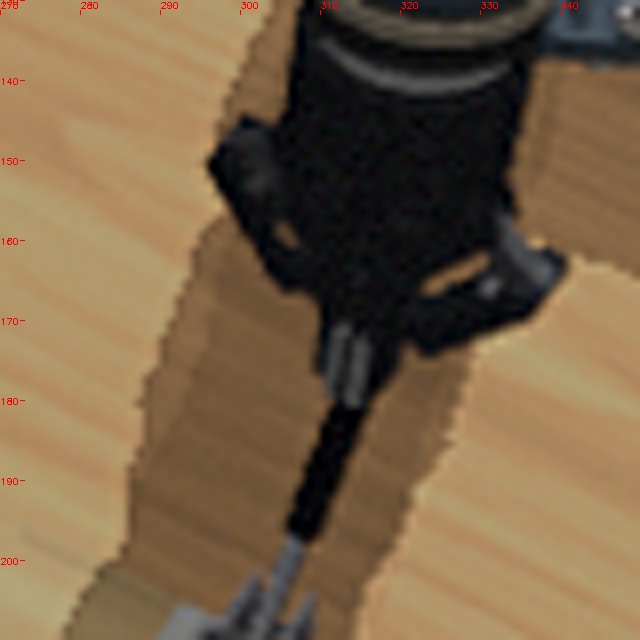

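```bash
python3 - <<'E'
from h import *
from scipy.optimize import least_squares
S=cam("scene")
for t,o in (([.5157,.1466,.1834],(308.3,180.8)),([.4815,.1462,.1727],(313.5,175.6)),([.4809,.144,.1495],(312,180))):
    t=np.array(t); s=least_squares(lambda d:pr(S,t+[d[0],0,d[1]])-o,[0,0]); print(pr(S,t).round(1),(s.x*1000).round(1), "z only",[ (d,pr(S,t+[.011,0,d]).round(1)) for d in (.02,.03)])
E
```

```text
[307.6 186.6] [ 1.9 27.9] z only [(0.02, array([306.2, 184.7])), (0.03, array([306.6, 182.4]))]
[313.6 181.2] [ 7.5 32.6] z only [(0.02, array([312.3, 179.2])), (0.03, array([312.7, 177. ]))]
[312.1 185.6] [ 7.8 34.1] z only [(0.02, array([310.8, 183.8])), (0.03, array([311.2, 181.6]))]
```

>>> carry_out(rows=[[1,10,0,0,0,0,0],[1,12,0,0,0,0,0],[1,2,-1,-8,0,0,0],[1,0,0,-7,0,0,0],[1,0,0,0,0,0,0]])

```text
t: 7.82
tcp_pos: [0.509, 0.143, 0.133]
orientation: [-0.031, 0.999, 0.005, 0.01]
force: [0.1, 0.9, -0.4]
finger_gap: -0.003
```

>>> carry_out(rows=[[1,-4,0,0,0,0,0],[1,-4,0,0,0,0,0],[1,-3,0,0,0,0,0]])

```text
t: 8.07
tcp_pos: [0.4966, 0.1425, 0.131]
orientation: [-0.031, 0.999, 0.005, 0.008]
force: [0.6, 0.5, 0.0]
finger_gap: 0.001
```

>>> carry_out(rows=[[1,-3,0,0,0,0,0],[1,-2,0,0,0,0,0]])

```text
t: 8.23
tcp_pos: [0.4908, 0.1425, 0.1314]
orientation: [-0.031, 0.999, 0.005, 0.008]
force: [1.1, -0.0, 0.4]
finger_gap: -0.005
```

>>> carry_out(rows=[[1,-3,0,0,0,0,0],[1,-2,0,0,0,0,0]])

```text
t: 8.4
tcp_pos: [0.4856, 0.1427, 0.1321]
orientation: [-0.031, 0.999, 0.005, 0.009]
force: [2.1, 0.4, -0.2]
finger_gap: -0.001
```

>>> carry_out(rows=[[1,-3,0,0,0,0,0],[1,-2,0,0,0,0,0]])

```text
t: 8.57
tcp_pos: [0.4804, 0.1429, 0.1327]
orientation: [-0.031, 0.999, 0.005, 0.01]
force: [1.5, -0.4, 0.3]
finger_gap: 0.004
```

```bash
python3 - <<'E'
from h import *
S=cam("scene"); crop(S,270,130,80,80,"s9.png",8)
E
python3 o.py 184.7
```

```text
tcp mm [480.1 142.9 132.7] rot [-0.63  1.11  1.13] f [ 0.6 -0.2 -0.3] q [ 0.29  0.21 -0.22  1.12  0.    0.22] t 8.6167 gap -0.0010941671284100955
```

View pics/s9.png

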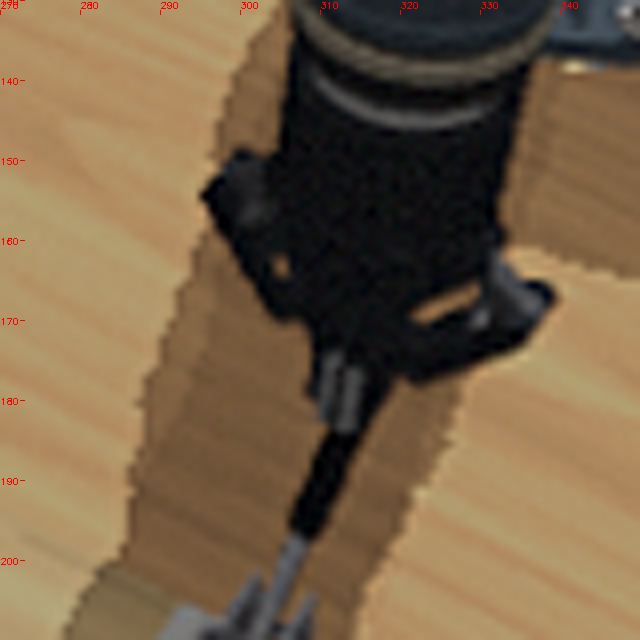

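>>> carry_out(rows=[[1,-4,0,0,0,0,0],[1,-3,0,-1,0,0,0]])

```text
t: 8.78
tcp_pos: [0.4732, 0.143, 0.132]
orientation: [-0.031, 0.999, 0.005, 0.01]
force: [1.8, 0.5, 0.6]
finger_gap: 0.001
```

>>> carry_out(rows=[[1,-4,0,-1,0,0,0],[1,-3,0,-2,0,0,0]])

```text
t: 8.95
tcp_pos: [0.4658, 0.143, 0.129]
orientation: [-0.031, 0.999, 0.005, 0.011]
force: [1.7, 0.2, 1.1]
finger_gap: 0.0
```

```bash
python3 - <<'E'
from h import *
S=cam("scene"); crop(S,270,130,80,80,"s10.png",8)
E
python3 o.py 184.7
```

```text
tcp mm [464.9 142.9 128.4] rot [-0.63  1.13  1.14] f [-1.3  0.4 -0.5] q [ 0.29  0.19 -0.26  1.1   0.    0.23] t 9.0 gap -0.0028946616590342523
```

View pics/s10.png

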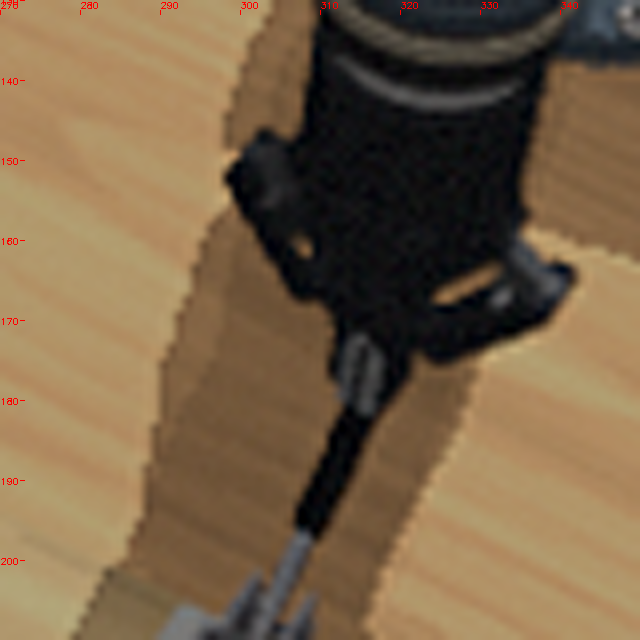

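>>> carry_out(rows=[[1,-4,-1,-3,0,0,0],[1,-3,0,-4,0,0,0],[1,-3,0,-4,0,0,0],[1,-3,0,-4,0,0,0]])

```text
t: 9.33
tcp_pos: [0.4509, 0.1416, 0.1126]
orientation: [-0.031, 0.999, 0.005, 0.01]
force: [0.7, -0.6, 1.1]
finger_gap: -0.001
```

>>> carry_out(rows=[[1,-3,0,-4,0,0,0],[1,-3,0,-4,0,0,0],[1,-2,0,-4,0,0,0],[1,-2,0,-4,0,0,0]])

```text
t: 9.67
tcp_pos: [0.4398, 0.1412, 0.0946]
orientation: [-0.031, 0.999, 0.005, 0.011]
force: [2.6, -1.6, 3.7]
finger_gap: -0.001
```

```bash
python3 - <<'E'
from h import *
S=cam("scene"); crop(S,270,130,80,90,"s11.png",8)
E
python3 o.py 184.7
```

```text
tcp mm [439.3 141.1  94. ] rot [-0.56  1.16  1.16] f [ 3.  -1.5  1.4] q [ 0.31  0.17 -0.37  1.    0.    0.25] t 9.7167 gap -0.0009968854640383731
```

View pics/s11.png

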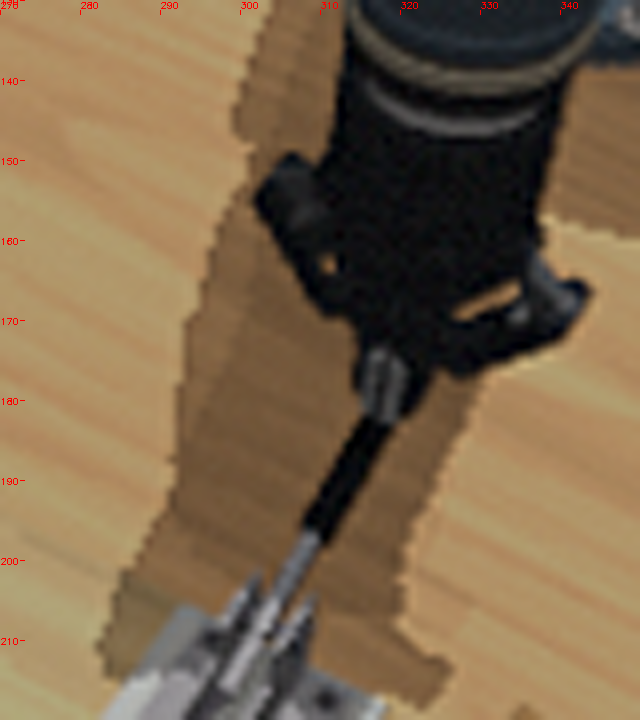

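>>> carry_out(rows=[[1,-2,0,-4,0,0,0],[1,-2,0,-4,0,0,0],[1,-1,0,-4,0,0,0]])

```text
t: 9.97
tcp_pos: [0.4354, 0.1408, 0.0828]
orientation: [-0.031, 0.999, 0.004, 0.012]
force: [-2.7, -2.4, 9.3]
finger_gap: -0.004
```

>>> carry_out(rows=[[1,-1,0,-4,0,0,0],[1,-1,0,-4,0,0,0],[1,-1,0,-4,0,0,0]])

```text
t: 10.22
tcp_pos: [0.4322, 0.1405, 0.071]
orientation: [-0.031, 0.999, 0.004, 0.012]
force: [1.5, -1.1, 1.7]
finger_gap: -0.003
```

```bash
python3 - <<'E'
from h import *
S=cam("scene"); crop(S,270,130,80,90,"s12.png",8)
E
python3 o.py 184.7
```

```text
tcp mm [431.6 140.5  70.2] rot [-0.5   1.32  1.19] f [0.6 0.1 0.6] q [ 0.31  0.18 -0.43  0.93  0.    0.25] t 10.2667 gap 0.0017576025321815027
```

View pics/s12.png

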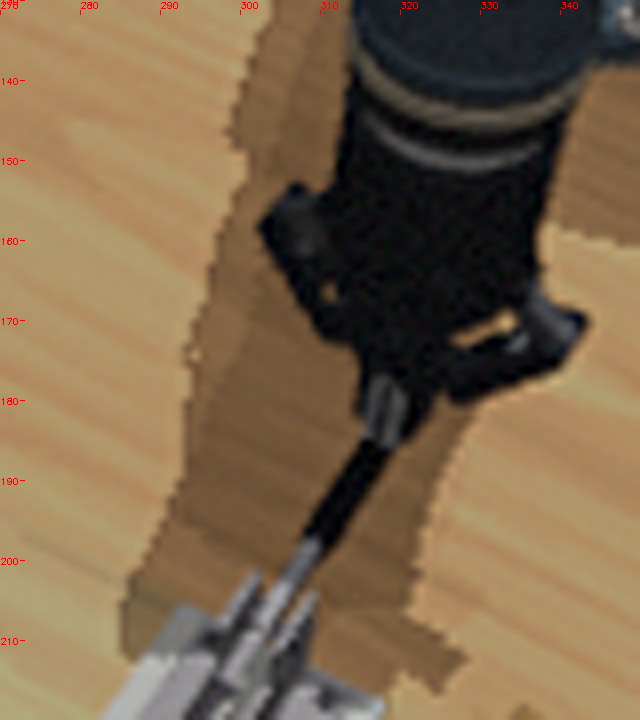

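>>> carry_out(rows=[[1,0,0,-4,0,0,0],[1,0,0,-3,0,0,0]])

```text
t: 10.43
tcp_pos: [0.4309, 0.1407, 0.0627]
orientation: [-0.031, 0.999, 0.004, 0.011]
force: [0.4, 0.0, -0.1]
finger_gap: -0.003
```

>>> carry_out(rows=[[1,0,0,-3,0,0,0],[1,0,0,-2,0,0,0]])

```text
t: 10.6
tcp_pos: [0.431, 0.1409, 0.06]
orientation: [-0.031, 0.999, 0.005, 0.012]
force: [-17.0, -6.8, 59.2]
finger_gap: 0.002
```

>>> carry_out(rows=[[1,0,0,3,0,0,0],[1,0,0,15,0,0,0],[1,0,0,35,0,0,0],[1,0,0,38,0,0,0],[1,0,-20,35,0,0,0]])

```text
t: 11.02
tcp_pos: [0.4249, 0.1211, 0.1838]
orientation: [-0.032, 0.999, 0.004, 0.005]
force: [1.3, 0.1, -0.2]
finger_gap: 0.002
```

>>> carry_out(rows=[[-1,0,-40,10,0,0,-4],[-1,0,-40,0,0,0,-4],[-1,0,-40,0,0,0,-4],[-1,0,-40,0,0,0,0],[-1,0,-40,0,0,0,0]])

```text
t: 11.43
tcp_pos: [0.4282, -0.0807, 0.2018]
orientation: [0.072, 0.997, 0.005, 0.012]
force: [1.3, 0.5, -0.8]
finger_gap: 0.709
```

```bash
python3 - <<'E'
from h import *
S=cam("scene"); crop(S,160,100,200,150,"s13.png",4)
T=cam("top"); crop(T,145,130,150,90,"t13.png",5)
E
python3 o.py 172.9
```

```text
tcp mm [428.2 -84.2 201.4] rot [-0.43  1.35  1.58] f [1.4 1.2 0. ] q [-0.2   0.07 -0.21  1.27  0.01 -0.05] t 11.5333 gap 0.8711893710729869
```

View pics/s13.png

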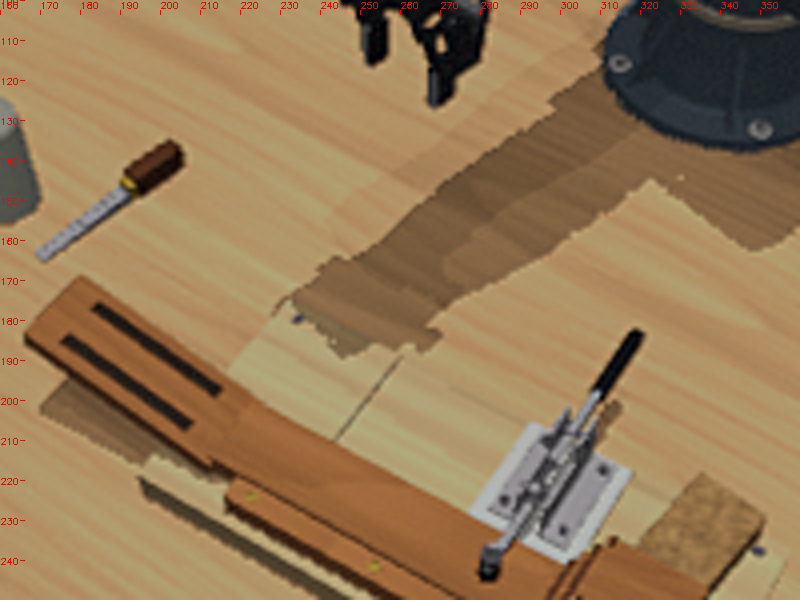

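View pics/t13.png

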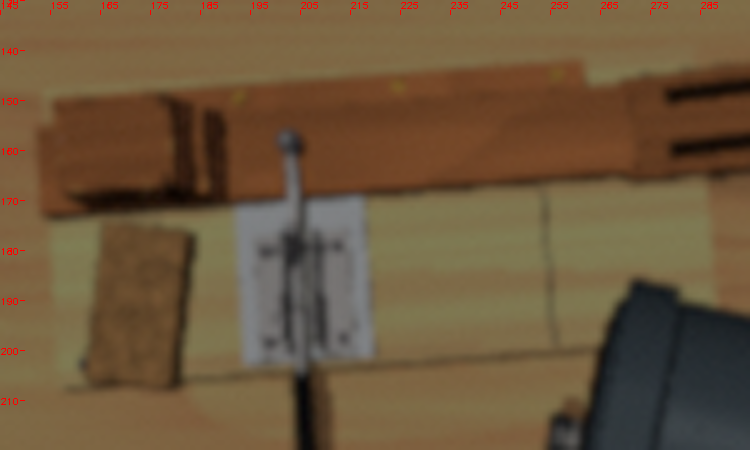

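>>> carry_out(rows=[[0.48,4,-35,-20,0,1.3,1.6],[0.48,4,-38,-30,0,0,0],[0.48,4,-38,-30,0,0,0],[0.48,4,-38,-30,0,0,0],[0.48,4,-20,-30,0,0,0]])

```text
t: 11.95
tcp_pos: [0.4495, -0.2388, 0.0757]
orientation: [0.06, 0.998, 0.004, 0.006]
force: [1.3, 0.2, 0.9]
finger_gap: 0.261
```

>>> carry_out(rows=[[0.48,0,0,-20,0,0,0],[0.48,0,0,-15,0,0,0],[0.48,0,0,-5,0,0,0],[0.48,0,0,0,0,0,0]])

```text
t: 12.28
tcp_pos: [0.4462, -0.2401, 0.0258]
orientation: [0.063, 0.998, 0.006, 0.001]
force: [0.7, -0.3, -0.1]
finger_gap: 0.255
```

```bash
python3 o.py 172.9; python3 - <<'E'
from h import *
S=cam("scene"); crop(S,170,70,110,90,"s14.png",7,[bot.sense()["tcp_pos"]])
E
```

```text
tcp mm [ 446.2 -240.1   25.8] rot [-0.72  0.16  0.08] f [ 0.7 -0.3 -0.1] q [-0.5   0.33 -0.35  0.89  0.01 -0.38] t 12.2833 gap 0.2550892911762756
```

View pics/s14.png

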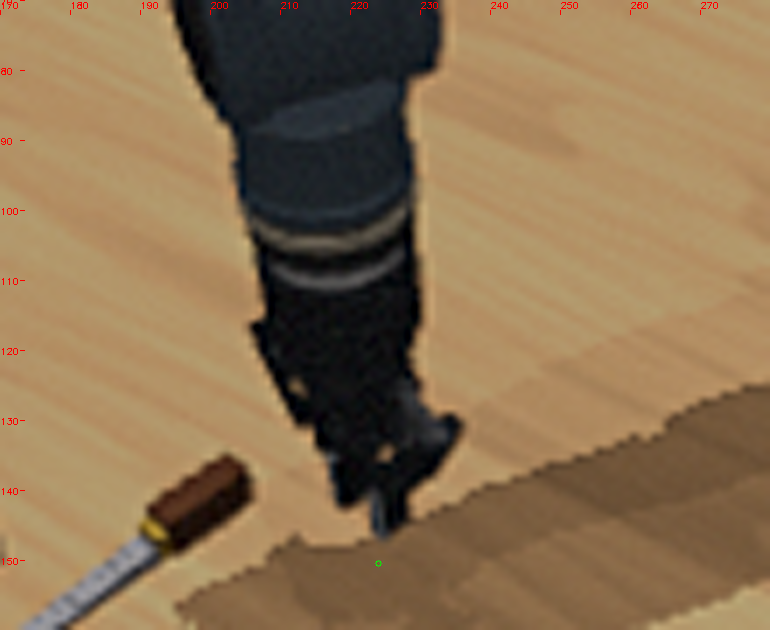

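>>> carry_out(rows=[[0.48,0,0,-9,0,0,0],[0.48,0,0,-6,0,0,0]])

```text
t: 12.5
tcp_pos: [0.4483, -0.24, 0.0129]
orientation: [0.062, 0.998, 0.006, 0.003]
force: [-0.6, 1.1, 0.2]
finger_gap: 0.263
```

>>> carry_out(rows=[[0.48,0,0,-4,0,0,0],[0.48,0,0,-3,0,0,0]])

```text
t: 12.67
tcp_pos: [0.4492, -0.2396, 0.0061]
orientation: [0.061, 0.998, 0.005, 0.004]
force: [0.2, 0.3, -0.1]
finger_gap: 0.259
```

>>> carry_out(rows=[[0.48,0,0,-3,0,0,0],[0.48,0,0,-3,0,0,0]])

```text
t: 12.83
tcp_pos: [0.4498, -0.2395, 0.0002]
orientation: [0.061, 0.998, 0.005, 0.005]
force: [-0.4, 0.5, 0.4]
finger_gap: 0.262
```

>>> carry_out(rows=[[0.48,0,0,-3,0,0,0],[0.48,0,0,-3,0,0,0]])

```text
t: 13.0
tcp_pos: [0.4502, -0.2396, -0.006]
orientation: [0.061, 0.998, 0.005, 0.005]
force: [0.3, 0.3, 0.2]
finger_gap: 0.26
```

>>> carry_out(rows=[[0.48,0,0,-3,0,0,0],[0.48,0,0,-2,0,0,0]])

```text
t: 13.17
tcp_pos: [0.4502, -0.2396, -0.0115]
orientation: [0.061, 0.998, 0.005, 0.005]
force: [-1.3, 0.1, -0.3]
finger_gap: 0.261
```

```bash
python3 o.py 172.9; python3 - <<'E'
from h import *
S=cam("scene"); crop(S,170,90,110,80,"s15.png",7,[bot.sense()["tcp_pos"]])
E
```

```text
tcp mm [ 450.2 -239.6  -11.5] rot [-0.51  0.61 -0.14] f [-1.3  0.1 -0.3] q [-0.5   0.37 -0.41  0.79  0.01 -0.38] t 13.1667 gap 0.26068148007625774
```

View pics/s15.png

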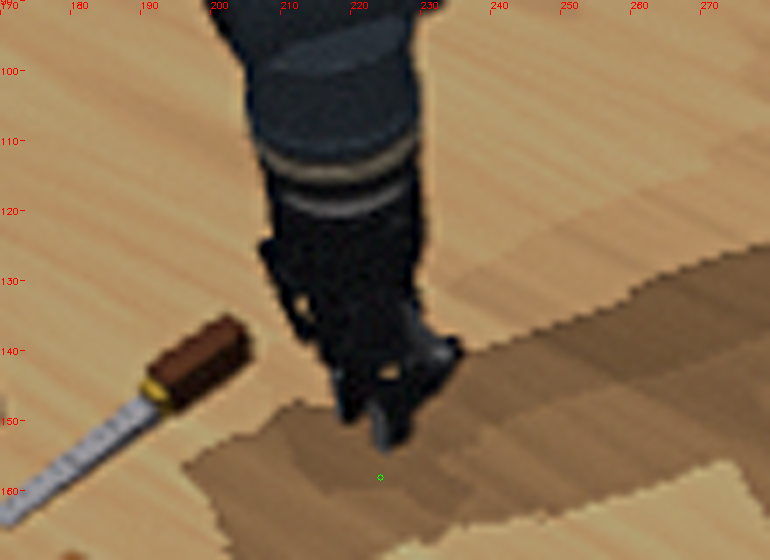

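>>> carry_out(rows=[[0.48,0,0,-4,0,0,0],[0.48,0,0,-3,0,0,0]])

```text
t: 13.38
tcp_pos: [0.4503, -0.2398, -0.019]
orientation: [0.061, 0.998, 0.005, 0.005]
force: [0.1, 0.8, -0.2]
finger_gap: 0.26
```

>>> carry_out(rows=[[0.48,0,0,-3,0,0,0],[0.48,0,0,-2,0,0,0]])

```text
t: 13.55
tcp_pos: [0.4502, -0.2397, -0.0247]
orientation: [0.061, 0.998, 0.005, 0.005]
force: [-0.6, -0.2, -0.4]
finger_gap: 0.259
```

>>> carry_out(rows=[[0.48,0,0,-3,0,0,0],[0.48,0,0,-2,0,0,0]])

```text
t: 13.72
tcp_pos: [0.4501, -0.2398, -0.0304]
orientation: [0.061, 0.998, 0.005, 0.005]
force: [-0.8, 0.7, 0.5]
finger_gap: 0.259
```

>>> carry_out(rows=[[0.48,0,0,-2,0,0,0],[0.48,0,0,-1,0,0,0]])

```text
t: 13.88
tcp_pos: [0.45, -0.2397, -0.034]
orientation: [0.061, 0.998, 0.005, 0.005]
force: [0.5, -0.1, 0.5]
finger_gap: 0.261
```

>>> carry_out(rows=[[0.48,0,0,-2,0,0,0],[0.48,0,0,-1,0,0,0]])

```text
t: 14.05
tcp_pos: [0.4501, -0.2398, -0.0344]
orientation: [0.061, 0.998, 0.004, 0.005]
force: [-4.2, 3.2, 13.3]
finger_gap: 0.259
```

>>> carry_out(rows=[[0.48,0,0,-2,0,0,0]])

```text
t: 14.13
tcp_pos: [0.4502, -0.2399, -0.0346]
orientation: [0.061, 0.998, 0.004, 0.006]
force: [-8.9, 5.3, 38.1]
finger_gap: 0.261
```

>>> carry_out(rows=[[0.48,0,0,2,0,0,0],[0.48,0,0,0,-0.5,0.6,0]])

```text
t: 14.3
tcp_pos: [0.4502, -0.2403, -0.0312]
orientation: [0.061, 0.998, -0.001, 0.002]
force: [0.3, 0.5, 0.2]
finger_gap: 0.261
```

```bash
python3 o.py 172.9; python3 - <<'E'
from h import *
S=cam("scene"); t=bot.sense()["tcp_pos"]; t[2]=0
crop(S,190,120,70,60,"s16.png",10,[t]); crop(S,190,120,70,60,"s17.png",10,[]); print(pr(S,t))
E
```

```text
tcp mm [ 450.2 -240.3  -31.2] rot [ 0.13  0.17 -0.08] f [0.3 0.5 0.2] q [-0.49  0.4  -0.43  0.74 -0.   -0.37] t 14.3 gap 0.2607179663483696
[223.4210923  155.52154853]
```

View pics/s16.png

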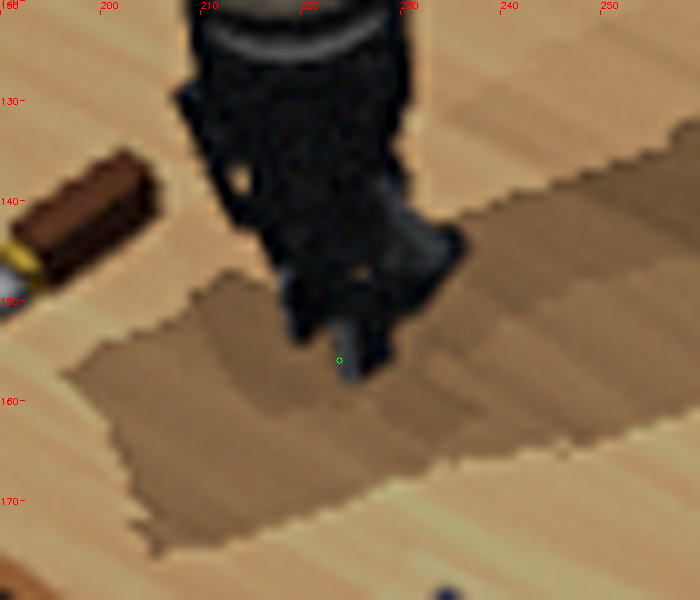

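>>> carry_out(rows=[[-1,0,0,30,0,0,0],[-1,0,0,32,0,0,0],[-1,4,-38,3,0,0,0],[-1,4,-38,0,0,0,0],[-1,2,-34,0,0,0,0]])

```text
t: 14.77
tcp_pos: [0.4596, -0.3463, 0.0354]
orientation: [0.056, 0.998, -0.001, -0.002]
force: [0.6, 0.1, 0.2]
finger_gap: 0.95
```

```bash
python3 o.py 172.8; python3 - <<'E'
from h import *
S=cam("scene"); crop(S,140,80,100,90,"s18.png",8)
E
```

```text
tcp mm [ 459.6 -346.3   35.4] rot [ 0.07 -0.21 -0.75] f [0.6 0.1 0.2] q [-0.64  0.42 -0.17  0.98 -0.   -0.53] t 14.7667 gap 0.9501460496034578
```

View pics/s18.png

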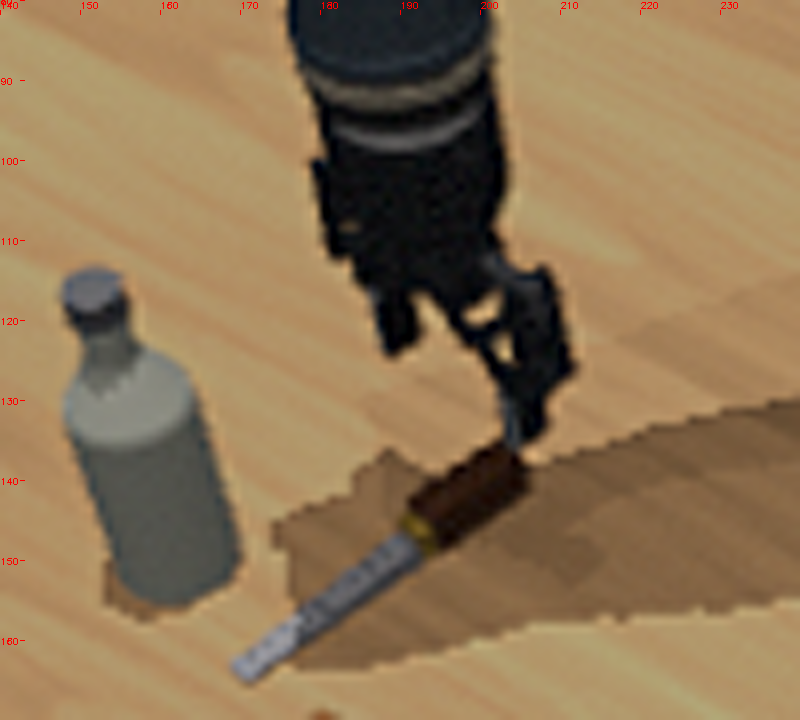

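>>> carry_out(rows=[[-1,1,-4,-10,0,0,-0.7],[-1,0,0,-25,0,0,0],[-1,0,0,-20,0,0,0],[-1,0,0,-8,0,0,0]])

```text
t: 15.15
tcp_pos: [0.4635, -0.3612, -0.0304]
orientation: [0.067, 0.998, -0.005, 0.001]
force: [-0.5, 0.9, -0.1]
finger_gap: 0.999
```

```bash
python3 o.py 172.8
```

```text
tcp mm [ 463.5 -361.2  -30.4] rot [0.53 0.07 0.47] f [-0.5  0.9 -0.1] q [-0.66  0.5  -0.24  0.83 -0.01 -0.52] t 15.15 gap 0.9990883957320713
```

>>> carry_out(rows=[[-1,-2,6,0,0.5,0,0.4],[-1,0,2,0,0,0,0]])

```text
t: 15.32
tcp_pos: [0.4594, -0.3506, -0.0338]
orientation: [0.063, 0.998, 0.002, -0.002]
force: [-0.3, -0.7, 0.7]
finger_gap: 1.002
```

```bash
python3 o.py 172.8
```

```text
tcp mm [ 459.4 -350.6  -33.8] rot [-0.23 -0.22  0.04] f [-0.3 -0.7  0.7] q [-0.65  0.5  -0.25  0.83  0.   -0.53] t 15.3167 gap 1.0021429576108398
```

>>> carry_out(rows=[[-1,0,0,4,-0.2,-0.2,0],[0.1,0,0,0,0,0,0],[1,0,0,0,0,0,0],[1,0,0,0,0,0,0],[1,0,0,0,0,0,0]], squeeze=50)

```text
t: 15.73
tcp_pos: [0.461, -0.3496, -0.0262]
orientation: [0.062, 0.998, -0.001, 0.001]
force: [-0.0, 0.8, 0.6]
finger_gap: 0.454
```

>>> carry_out(rows=[[1,0,0,0,0,0,0],[1,0,0,0,0,0,0],[1,0,0,0,0,0,0]])

```text
t: 15.98
tcp_pos: [0.4618, -0.3505, -0.0248]
orientation: [0.062, 0.998, -0.002, 0.002]
force: [-0.1, 0.5, -1.4]
finger_gap: 0.245
```

```bash
python3 o.py 172.8
```

```text
tcp mm [ 461.8 -350.5  -24.8] rot [ 0.23  0.26 -0.07] f [-0.1  0.5 -1.4] q [-0.65  0.48 -0.25  0.83 -0.   -0.52] t 15.9833 gap 0.24461344445019084
```

>>> carry_out(rows=[[0.1,0,0,0,0.2,0.2,0],[0.1,0,0,-3,0,0,0],[0.1,0,0,-2,0,0,0],[0.1,0,0,0,0,0,0]])

```text
t: 16.32
tcp_pos: [0.4618, -0.3505, -0.0303]
orientation: [0.062, 0.998, 0.0, 0.0]
force: [-0.4, 0.1, -0.3]
finger_gap: 0.452
```

>>> carry_out(rows=[[1,0,0,0,0,0,0],[1,0,0,0,0,0,0],[1,0,0,0,0,0,0],[1,0,0,0,0,0,0]])

```text
t: 16.65
tcp_pos: [0.4618, -0.3506, -0.0306]
orientation: [0.062, 0.998, 0.0, 0.0]
force: [-0.3, -0.9, -0.3]
finger_gap: 0.245
```

```bash
python3 o.py 172.8;python3 - <<'E'
from h import *
S=cam("scene"); crop(S,140,80,100,90,"s19.png",8)
T=cam("top"); crop(T,325,160,80,70,"t19.png",8)
E
```

```text
tcp mm [ 461.8 -350.6  -30.6] rot [-0.02  0.03 -0.05] f [-0.3 -0.9 -0.3] q [-0.65  0.49 -0.25  0.83  0.   -0.52] t 16.65 gap 0.24472552908290818
```

View pics/s19.png

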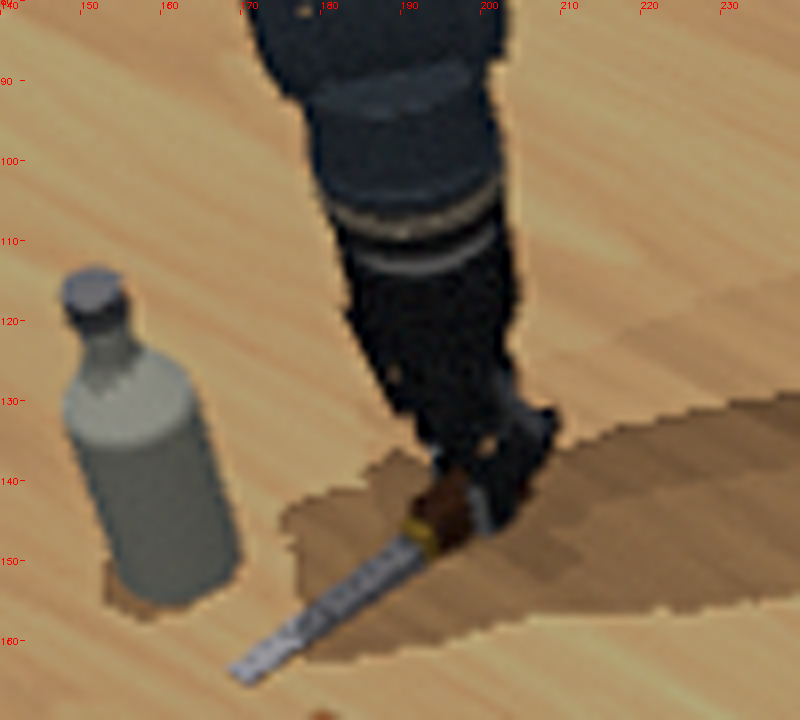

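View pics/t19.png

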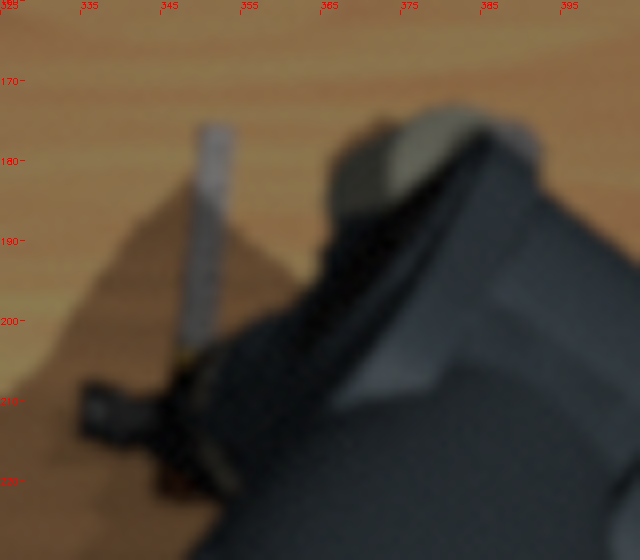

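>>> carry_out(rows=[[1,0,0,10,0,0,0],[1,0,0,25,0,0,0],[1,-8,0,30,0,0,0],[1,-8,15,10,0,0,2],[1,-4,30,0,0,0,4]])

```text
t: 17.17
tcp_pos: [0.4408, -0.3073, 0.0473]
orientation: [0.011, 1.0, 0.0, -0.001]
force: [0.8, -0.2, -0.9]
finger_gap: 0.25
```

>>> carry_out(rows=[[1,0,36,0,0,0,3],[1,0,38,0,0,0,3],[1,0,38,0,0,0,0],[1,0,38,0,0,0,0],[1,0,38,0,0,0,0]])

```text
t: 17.58
tcp_pos: [0.4396, -0.116, 0.0522]
orientation: [-0.042, 0.999, -0.001, 0.002]
force: [0.7, 0.9, -0.6]
finger_gap: 0.248
```

```bash
python3 o.py 184.72
```

```text
tcp mm [ 439.6 -116.    52.2] rot [ 0.16  0.2  -0.13] f [ 0.7  0.9 -0.6] q [-0.26  0.22 -0.44  0.91 -0.   -0.34] t 17.5833 gap 0.2476695654335503
```

>>> carry_out(rows=[[1,0,35,0,0,0,0],[1,4,32,0,0,0,0],[1,6,10,0,0,0,0],[1,0,0,0,0,0,0],[1,0,0,0,0,0,0]])

```text
t: 18.0
tcp_pos: [0.4476, -0.0285, 0.0558]
orientation: [-0.046, 0.999, -0.001, 0.003]
force: [0.0, -0.2, -1.0]
finger_gap: 0.244
```

```bash
python3 o.py 184.72
```

```text
tcp mm [447.6 -28.5  55.8] rot [ 0.06  0.3  -0.58] f [ 0.  -0.2 -1. ] q [-0.06  0.2  -0.45  0.92 -0.   -0.16] t 18.0 gap 0.24369275562588646
```

>>> carry_out(rows=[[1,0,0,-18,0,0.3,-0.6],[1,0,0,-18,0,0,0],[1,0,0,-11,0,0,0],[1,0,0,0,0,0,0]])

```text
t: 18.33
tcp_pos: [0.4485, -0.0313, 0.0096]
orientation: [-0.04, 0.999, -0.001, 0.002]
force: [-0.1, -0.4, -1.6]
finger_gap: 0.247
```

```bash
python3 o.py 184.72;python3 - <<'E'
from h import *
S=cam("scene"); crop(S,215,150,80,75,"s20.png",10)
T=cam("top"); crop(T,225,150,80,70,"t20.png",10)
E
```

```text
tcp mm [448.5 -31.3   9.6] rot [0.13 0.21 0.13] f [-0.1 -0.4 -1.6] q [-0.07  0.26 -0.51  0.79 -0.   -0.15] t 18.3333 gap 0.24679708850102774
```

View pics/s20.png

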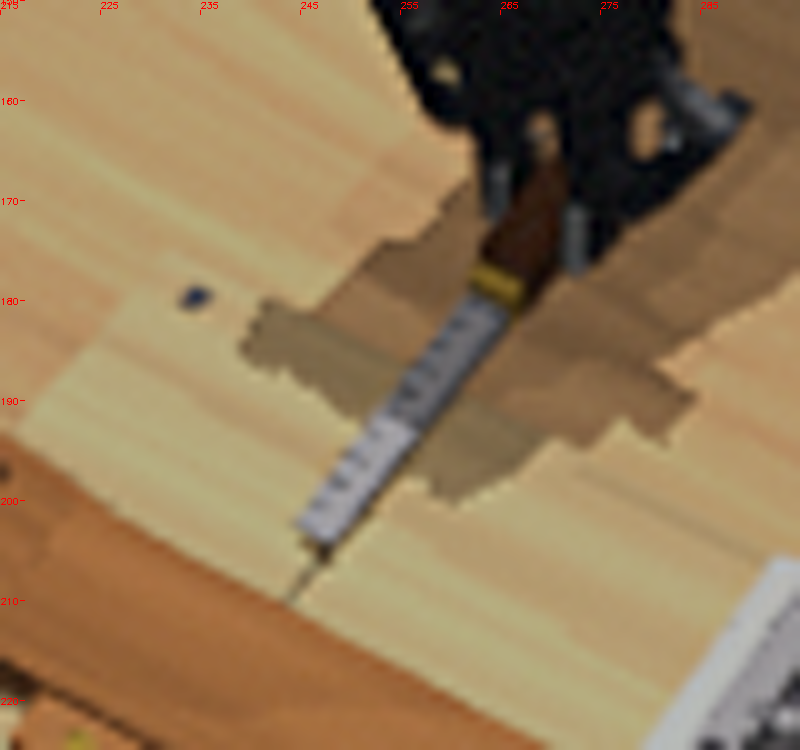

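View pics/t20.png

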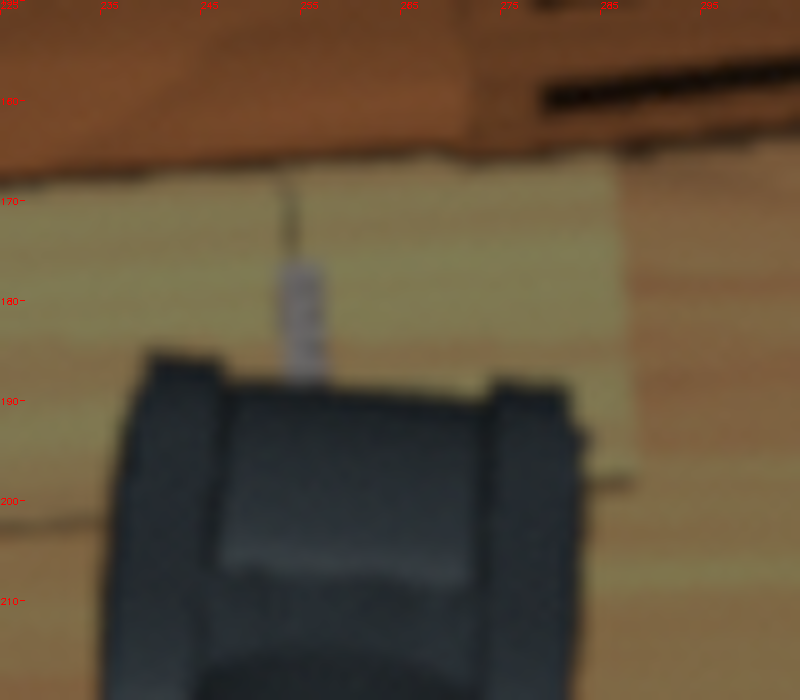

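>>> carry_out(rows=[[1,0,2,-4,0.1,0.2,0.1],[1,0,0,-3,0,0,0],[1,0,0,0,0,0,0]])

```text
t: 18.68
tcp_pos: [0.4507, -0.0305, 0.0055]
orientation: [-0.04, 0.999, -0.0, 0.002]
force: [0.2, -0.4, -1.0]
finger_gap: 0.246
```

>>> carry_out(rows=[[1,0,0,-1,0,0,0],[1,0,0,-1,0,0,0]])

```text
t: 18.85
tcp_pos: [0.4514, -0.0308, 0.0041]
orientation: [-0.04, 0.999, -0.001, 0.003]
force: [0.4, 0.5, -1.3]
finger_gap: 0.246
```

```bash
python3 o.py 184.72
```

```text
tcp mm [451.4 -30.8   4.1] rot [0.05 0.33 0.16] f [ 0.4  0.5 -1.3] q [-0.07  0.27 -0.52  0.78 -0.   -0.15] t 18.85 gap 0.2462408851378628
```

>>> carry_out(rows=[[1,0,1.5,-2,0,0.3,0.1],[1,0,1,-2,0,0,0]])

```text
t: 19.02
tcp_pos: [0.4518, -0.0282, 0.0004]
orientation: [-0.041, 0.999, -0.0, 0.001]
force: [-0.0, 0.2, -1.7]
finger_gap: 0.246
```

>>> carry_out(rows=[[1,0,0,-1,0,0,0],[1,0,0,0,0,0,0]])

```text
t: 19.18
tcp_pos: [0.4517, -0.028, -0.0009]
orientation: [-0.041, 0.999, -0.001, 0.0]
force: [-1.3, -1.2, 2.2]
finger_gap: 0.247
```

```bash
python3 o.py 184.72
```

```text
tcp mm [451.7 -28.   -0.9] rot [0.07 0.04 0.04] f [-1.3 -1.2  2.2] q [-0.06  0.28 -0.52  0.77 -0.   -0.14] t 19.1833 gap 0.24733770240944666
```

```bash
python3 - <<'E'
from h import *
S=cam("scene"); crop(S,225,165,60,55,"s21.png",12)
T=cam("top"); crop(T,235,155,50,40,"t21.png",14)
E
```

```text
(no output)
```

View pics/s21.png

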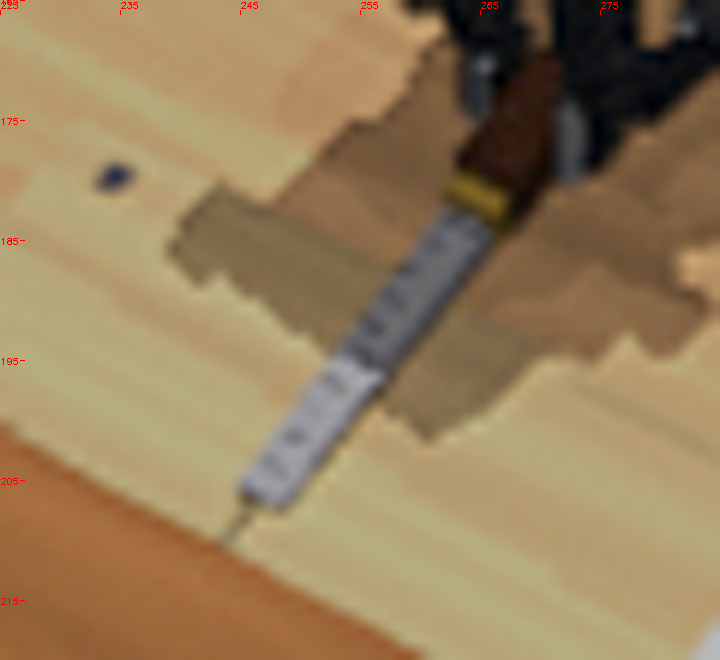

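View pics/t21.png

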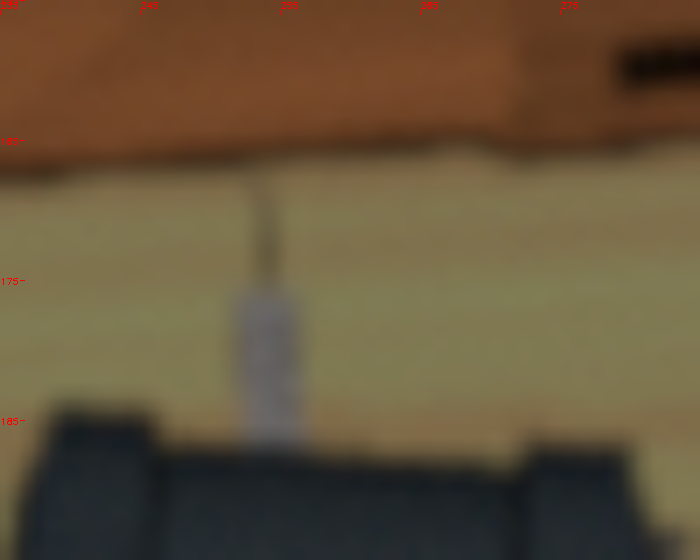

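>>> carry_out(rows=[[1,6,-0.5,0.3,0,0,0],[1,10,0.5,0,0,0,0],[1,10,0.8,0,0,0,0],[1,6,0.5,0,0,0,0],[1,0,0,0,0,0,0]])

```text
t: 19.7
tcp_pos: [0.488, -0.0264, -0.0002]
orientation: [-0.041, 0.999, -0.0, 0.001]
force: [0.8, 0.7, -2.2]
finger_gap: 0.251
```

```bash
cat > b.py <<'E'
import numpy as np; from plant import bot
p=np.load("board.npy"); s=bot.sense(); d=s["tcp_pos"][:2]-p[:2]; c,n=np.cos(p[2]),np.sin(p[2])
f=s["force"]; print("tip past edge mm",1000*(c*d[0]+n*d[1]+.139-.0125),"y_b",1000*(-n*d[0]+c*d[1]),"z",s["tcp_pos"][2]*1000,"f along",c*f[0]+n*f[1],"fz",f[2])
E
python3 b.py; python3 o.py 184.72
```

```text
tip past edge mm 2.3617760199925417 y_b -114.46077225746065 z -0.22170762748589812 f along 0.8503081214716206 fz -2.245439782738272
tcp mm [ 4.88e+02 -2.64e+01 -2.00e-01] rot [0.04 0.14 0.04] f [ 0.8  0.7 -2.2] q [-0.05  0.33 -0.44  0.8  -0.   -0.14] t 19.7 gap 0.2505956349444678
```

>>> carry_out(rows=[[1,6,0.2,-0.3,0,0.1,0],[1,6,0.4,0,0,0,0],[1,4,0.3,0,0,0,0],[1,0,0,0,0,0,0]])

```text
t: 20.03
tcp_pos: [0.5026, -0.0255, -0.0005]
orientation: [-0.041, 0.999, -0.0, -0.003]
force: [1.1, -0.9, 0.7]
finger_gap: 0.245
```

```bash
python3 b.py; python3 o.py 184.72;python3 - <<'E'
from h import *
S=cam("scene"); crop(S,225,165,60,55,"s22.png",12)
E
```

```text
tip past edge mm 16.954746788722744 y_b -114.68886327607197 z -0.5282369167121936 f along 1.0306223243921602 fz 0.7434514249948249
tcp mm [ 5.026e+02 -2.550e+01 -5.000e-01] rot [ 0.05 -0.32  0.04] f [ 1.1 -0.9  0.7] q [-0.05  0.36 -0.4   0.83 -0.   -0.13] t 20.0333 gap 0.24540176846818113
```

View pics/s22.png

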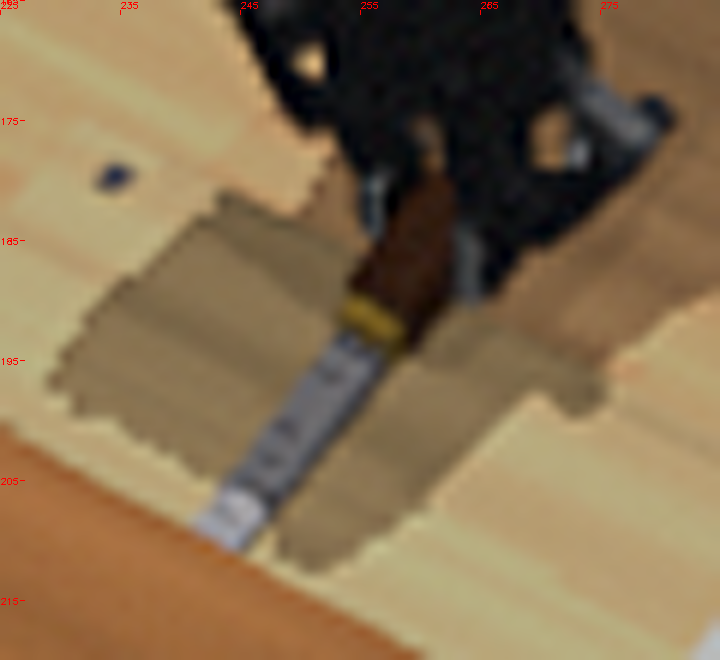

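>>> carry_out(rows=[[1,4,0.3,0,0,-0.2,0],[1,3,0.25,0,0,0,0]])

```text
t: 20.25
tcp_pos: [0.5093, -0.0249, -0.0006]
orientation: [-0.041, 0.999, -0.0, -0.001]
force: [-4.2, -0.3, 4.1]
finger_gap: 0.25
```

>>> carry_out(rows=[[1,3,0.25,0,0,0,0],[1,2,0.15,0,0,0,0]])

```text
t: 20.42
tcp_pos: [0.5138, -0.0245, -0.0006]
orientation: [-0.041, 0.999, -0.0, -0.002]
force: [-2.3, -0.6, 2.3]
finger_gap: 0.247
```

```bash
python3 b.py; python3 o.py 184.72
```

```text
tip past edge mm 28.257267567229317 y_b -114.6495024517467 z -0.6228876366042233 f along -2.3630842164150705 fz 2.3356398939896446
tcp mm [513.8 -24.5  -0.6] rot [ 0.06 -0.21  0.04] f [-2.3 -0.6  2.3] q [-0.05  0.37 -0.37  0.83 -0.   -0.13] t 20.4167 gap 0.2473338722774402
```

>>> carry_out(rows=[[1,2,0.15,0.2,0,-0.1,0],[1,2,0.15,0.1,0,0,0]])

```text
t: 20.58
tcp_pos: [0.5184, -0.0241, -0.0005]
orientation: [-0.041, 0.999, -0.0, -0.001]
force: [-0.2, 0.5, -0.7]
finger_gap: 0.247
```

>>> carry_out(rows=[[1,2,0.15,0,0,0,0],[1,2,0.15,0,0,0,0]])

```text
t: 20.75
tcp_pos: [0.5229, -0.0238, -0.0006]
orientation: [-0.041, 0.999, -0.0, -0.001]
force: [-3.0, 0.1, 3.0]
finger_gap: 0.247
```

>>> carry_out(rows=[[1,2,0.15,0,0,0,0],[1,2,0.15,0,0,0,0]])

```text
t: 20.92
tcp_pos: [0.5266, -0.0235, -0.0006]
orientation: [-0.041, 0.999, -0.0, -0.001]
force: [-5.8, -0.7, 5.9]
finger_gap: 0.245
```

```bash
python3 b.py; python3 o.py 184.72
```

```text
tip past edge mm 41.04856944435666 y_b -114.67533209185154 z -0.619487736501785 f along -5.800477907079192 fz 5.864440249380916
tcp mm [526.6 -23.5  -0.6] rot [ 0.06 -0.17  0.04] f [-5.8 -0.7  5.9] q [-0.04  0.39 -0.34  0.84 -0.   -0.13] t 20.9167 gap 0.2452844091787884
```

>>> carry_out(rows=[[1,0,0,0.3,0,-0.1,0],[1,0,0,0.2,0,0,0]])

```text
t: 21.08
tcp_pos: [0.5268, -0.0234, -0.0004]
orientation: [-0.041, 0.999, -0.0, -0.001]
force: [-0.7, -0.1, -2.8]
finger_gap: 0.252
```

```bash
python3 b.py; python3 o.py 184.72
```

```text
tip past edge mm 41.265443848437705 y_b -114.65739925610896 z -0.43819477699488796 f along -0.7199448406282258 fz -2.840537838260076
tcp mm [ 5.268e+02 -2.340e+01 -4.000e-01] rot [ 0.05 -0.08  0.04] f [-0.7 -0.1 -2.8] q [-0.04  0.39 -0.34  0.84 -0.   -0.13] t 21.0833 gap 0.25166110960284743
```

>>> carry_out(rows=[[1,1.5,0.1,0,0,0,0],[1,1.5,0.1,0,0,0,0]])

```text
t: 21.25
tcp_pos: [0.5269, -0.0234, -0.0006]
orientation: [-0.041, 0.999, -0.001, -0.003]
force: [-9.1, -0.8, 11.3]
finger_gap: 0.249
```

>>> carry_out(rows=[[1,1.5,0.1,0,0,0,0],[1,1,0.1,0,0,0,0]])

```text
t: 21.42
tcp_pos: [0.5266, -0.0234, -0.0006]
orientation: [-0.041, 0.999, -0.001, -0.005]
force: [-4.4, -0.4, 2.0]
finger_gap: 0.244
```

```bash
python3 b.py; python3 o.py 184.72
```

```text
tip past edge mm 41.07370505003168 y_b -114.64045529976389 z -0.5752674890718151 f along -4.375318531515039 fz 2.0246345029929995
tcp mm [526.6 -23.4  -0.6] rot [ 0.1  -0.6   0.06] f [-4.4 -0.4  2. ] q [-0.04  0.39 -0.33  0.86 -0.   -0.12] t 21.4167 gap 0.24440646931899979
```

```bash
python3 - <<'E'
from h import *
S=cam("scene"); crop(S,215,165,70,60,"s23.png",11)
crop(S,160,160,200,140,"s23b.png",4)
E
python3 o.py 184.72
```

```text
tcp mm [526.6 -23.4  -0.6] rot [ 0.1  -0.61  0.06] f [-7.3 -0.8  3.6] q [-0.04  0.39 -0.33  0.86 -0.   -0.12] t 21.4667 gap 0.24428183414964647
```

View pics/s23.png

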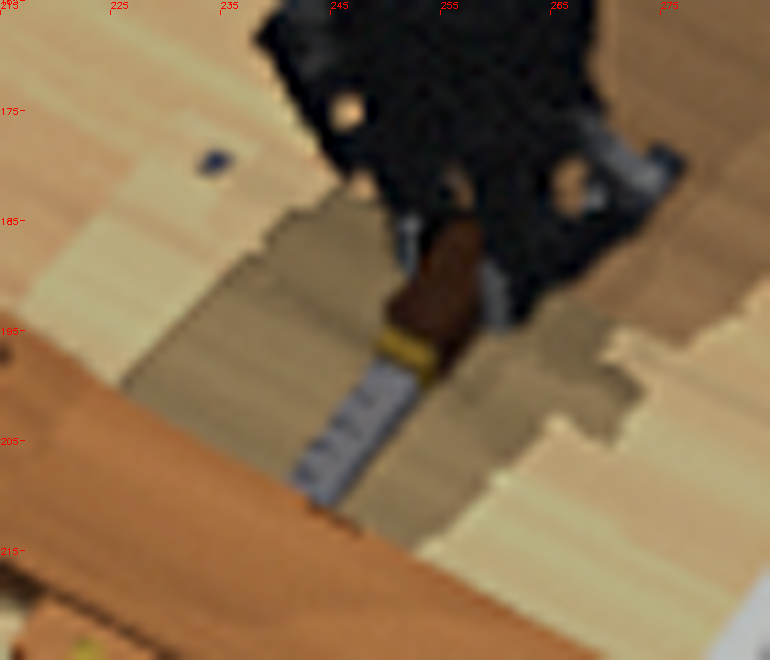

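View pics/s23b.png

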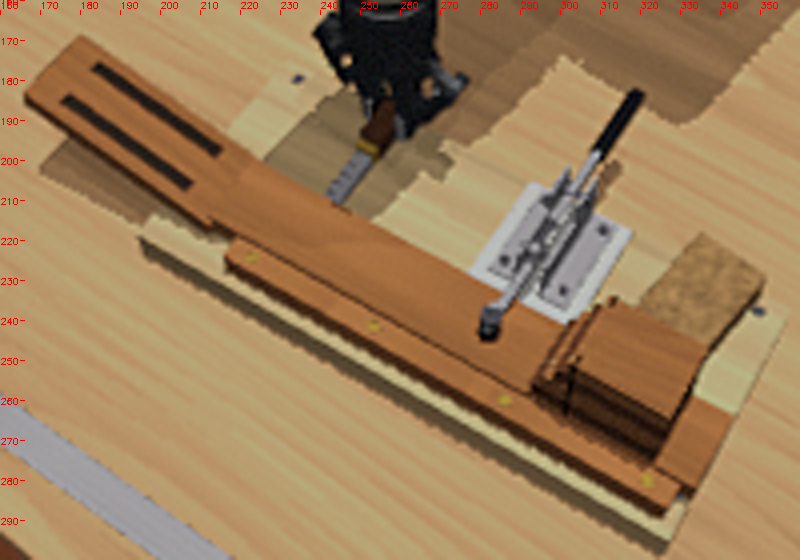

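>>> carry_out(rows=[[1,0.3,0,0,0,-0.5,0],[1,0,0,0,0,-0.2,0]])

```text
t: 21.63
tcp_pos: [0.5272, -0.0234, -0.0006]
orientation: [-0.041, 0.999, -0.001, 0.001]
force: [-0.4, -0.7, -2.8]
finger_gap: 0.244
```

```bash
python3 b.py; python3 o.py 184.72; python3 - <<'E'
from h import *
p=np.load("board.npy");S=cam("scene")
def inv(w):
    c,s=np.cos(p[2]),np.sin(p[2]); d=w[:2]-p[:2]; return np.array([c*d[0]+s*d[1],-s*d[0]+c*d[1]])*1000
for u,v in ((215+379/11-.5,165+358/11-.5),(215+425/11-.5,165+386/11-.5)): print(inv(un(S,u,v,.0435)))
E
```

```text
tip past edge mm 41.69070980355312 y_b -114.6485016933835 z -0.5921083090921555 f along -0.425837752839874 fz -2.756090140149862
tcp mm [527.2 -23.4  -0.6] rot [0.1  0.14 0.06] f [-0.4 -0.7 -2.8] q [-0.04  0.39 -0.35  0.84 -0.   -0.12] t 21.6333 gap 0.24408142308569514
[ -46.37692701 -121.52485613]
[ -45.16696162 -104.63864221]
```

>>> carry_out(rows=[[1,1,0.1,0,0,0,0],[1,0,0,0,0,0,0]])

```text
t: 21.85
tcp_pos: [0.5272, -0.0234, -0.0006]
orientation: [-0.041, 0.999, -0.001, 0.0]
force: [0.7, 0.3, -1.2]
finger_gap: 0.249
```

```bash
python3 b.py; python3 o.py 184.72
```

```text
tip past edge mm 41.65468421361717 y_b -114.65880092912117 z -0.5850313496638532 f along 0.6814368681223535 fz -1.2418553501583782
tcp mm [527.2 -23.4  -0.6] rot [0.11 0.06 0.07] f [ 0.7  0.3 -1.2] q [-0.04  0.39 -0.34  0.84 -0.   -0.12] t 21.85 gap 0.24859496315292343
```

>>> carry_out(rows=[[1,1.5,0.1,0,0,-0.1,0],[1,0,0,0,0,0,0]])

```text
t: 22.02
tcp_pos: [0.5272, -0.0234, -0.0006]
orientation: [-0.041, 0.999, -0.001, 0.0]
force: [0.7, -0.2, -1.7]
finger_gap: 0.25
```

```bash
python3 b.py; python3 o.py 184.72
```

```text
tip past edge mm 41.638991542252505 y_b -114.64237144530856 z -0.5722572838572082 f along 0.7046981856642853 fz -1.7306830719660071
tcp mm [527.2 -23.4  -0.6] rot [0.13 0.01 0.07] f [ 0.7 -0.2 -1.7] q [-0.04  0.39 -0.34  0.84 -0.   -0.12] t 22.0167 gap 0.24964579577099238
```

>>> carry_out(rows=[[1,1.5,0.1,0,0,0,0]])

```text
t: 22.1
tcp_pos: [0.5272, -0.0234, -0.0006]
orientation: [-0.04, 0.999, -0.001, -0.001]
force: [-12.9, -1.4, 11.9]
finger_gap: 0.247
```

```bash
python3 b.py; python3 o.py 184.72
```

```text
tip past edge mm 41.639726728062264 y_b -114.65730371621105 z -0.6432017129874776 f along -12.994229792079041 fz 11.904288910722016
tcp mm [527.2 -23.4  -0.6] rot [ 0.14 -0.13  0.08] f [-12.9  -1.4  11.9] q [-0.04  0.39 -0.34  0.84 -0.   -0.12] t 22.1 gap 0.2470918624574741
```

>>> carry_out(rows=[[1,2,0.15,0,0,0,0]])

```text
t: 22.18
tcp_pos: [0.527, -0.0234, -0.0006]
orientation: [-0.04, 0.999, -0.001, -0.003]
force: [-13.3, -2.5, 12.2]
finger_gap: 0.243
```

```bash
python3 b.py; python3 o.py 184.72
```

```text
tip past edge mm 41.449226853309995 y_b -114.65511198909651 z -0.6370057654561458 f along -13.460456536224857 fz 12.215105189260461
tcp mm [527.  -23.4  -0.6] rot [ 0.16 -0.34  0.09] f [-13.3  -2.5  12.2] q [-0.04  0.39 -0.34  0.85 -0.   -0.12] t 22.1833 gap 0.24339982888557243
```

>>> carry_out(rows=[[1,0.5,0,0.5,0,-0.35,0],[1,1.2,0.1,0.5,0,0,0]])

```text
t: 22.35
tcp_pos: [0.5272, -0.0233, -0.0002]
orientation: [-0.04, 0.999, -0.001, -0.001]
force: [-7.4, -0.3, -3.7]
finger_gap: 0.252
```

```bash
python3 b.py; python3 o.py 184.72
```

```text
tip past edge mm 41.68259642137596 y_b -114.58682832616721 z -0.1736968683142201 f along -7.385670165354842 fz -3.698087359824659
tcp mm [ 5.272e+02 -2.330e+01 -2.000e-01] rot [ 0.16 -0.15  0.1 ] f [-7.4 -0.3 -3.7] q [-0.04  0.39 -0.34  0.85 -0.   -0.12] t 22.35 gap 0.25166149881639077
```

>>> carry_out(rows=[[1,0.4,0,-0.3,0.1,-0.1,0.1],[1,0.8,0.1,0.1,0,-0.1,0]])

```text
t: 22.52
tcp_pos: [0.5272, -0.0233, -0.0006]
orientation: [-0.041, 0.999, -0.001, -0.001]
force: [-8.1, -1.4, 6.5]
finger_gap: 0.246
```

```bash
python3 b.py; python3 o.py 184.72; python3 - <<'E'
from h import *
for k in range(3):
    S=cam("scene"); s=bot.sense(); print(s["t"],s["force"].round(1),(s["tcp_pos"]*1000).round(2))
crop(S,215,165,70,60,"s24.png",11)
crop(S,160,160,200,140,"s24b.png",4)
T=cam("top"); crop(T,145,130,150,90,"t24.png",5)
E
python3 b.py
```

```text
tip past edge mm 41.66247663220597 y_b -114.57878181935257 z -0.6438002500295594 f along -8.221991500067508 fz 6.487589280635159
tcp mm [527.2 -23.3  -0.6] rot [ 0.07 -0.09  0.  ] f [-8.1 -1.4  6.5] q [-0.04  0.39 -0.34  0.84 -0.   -0.13] t 22.5167 gap 0.24612562756673292
22.5667 [-7.6 -1.6  4.3] [527.23 -23.36  -0.61]
22.6167 [-5.7 -1.   3.9] [527.23 -23.34  -0.62]
22.6667 [-5.9 -0.7  4.1] [527.23 -23.32  -0.6 ]
tip past edge mm 41.665425128365214 y_b -114.57457895345466 z -0.6219400714842158 f along -6.598137900389998 fz 4.090984935009206
```

View pics/s24.png

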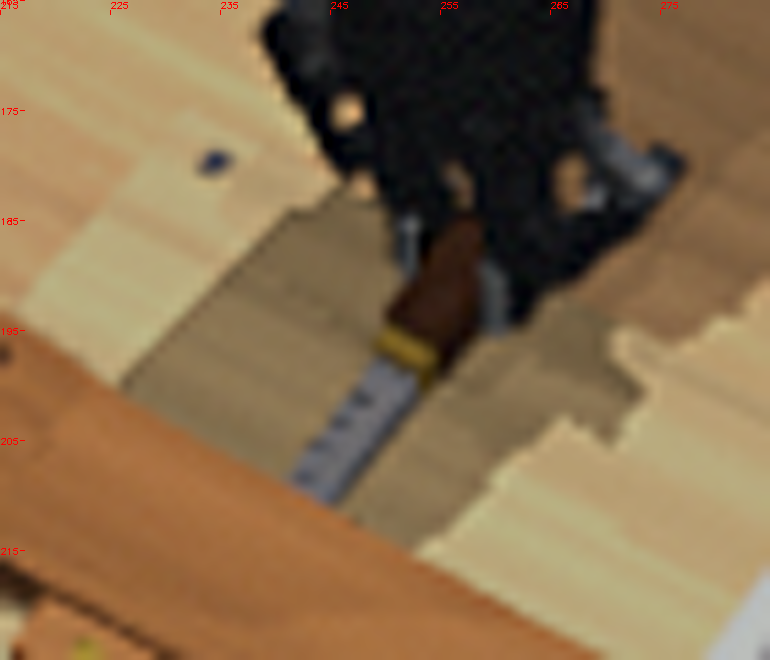

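View pics/s24b.png

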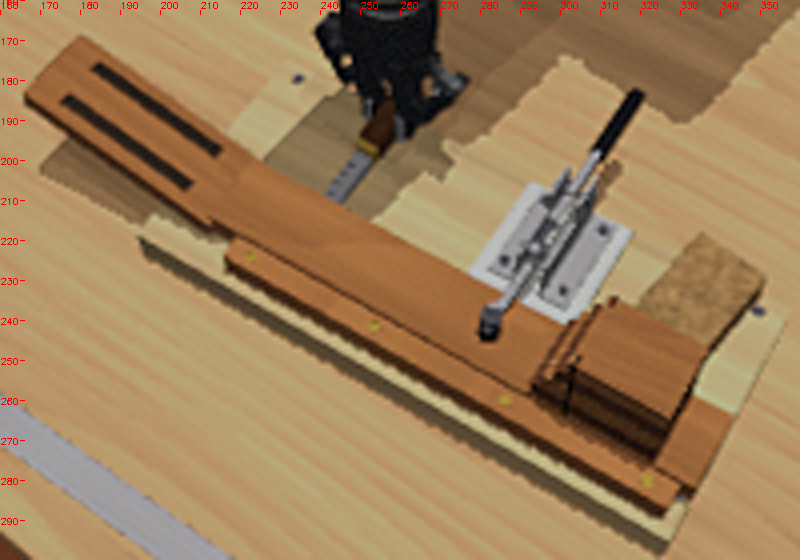

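View pics/t24.png

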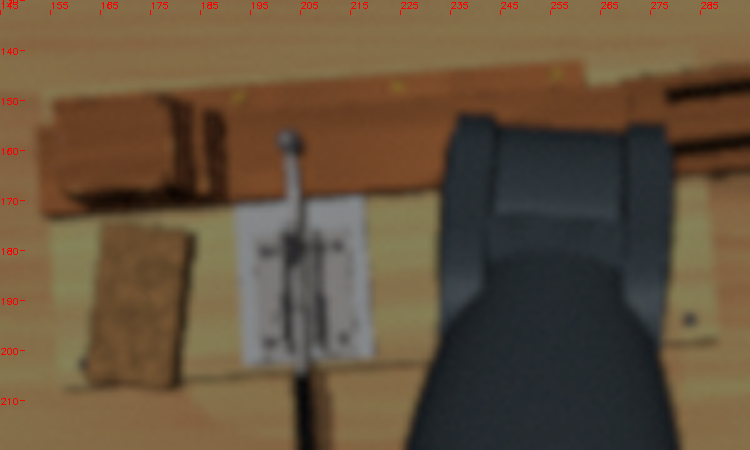

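```bash
python3 - <<'E'
from cl import *
q=np.load("clamp.npy")
for j in (.8,.88,.95,1.0): print(j,pr(S,H(q,.110,a-j)),pr(S,H(q,.036,a-j)),pr(T,H(q,.110,a-j)))
crop(S,290,170,50,50,"s25.png",12)
s=bot.sense();print(s["t"],s["force"].round(1))
E
```

```text
0.8 [320.07465502 178.85290291] [308.6435685  197.69265268] [205.32726469 224.91415717]
0.88 [319.90227336 180.30259826] [308.61225852 198.13645024] [205.65006702 225.40254174]
0.95 [319.66815246 181.68978693] [308.55539536 198.5699222 ] [205.92152393 225.65102049]
1.0 [319.45467973 182.74394198] [308.49818233 198.9040299 ] [206.10842615 225.72710919]
22.8167 [-6.6 -1.1  3.8]
```

View pics/s25.png

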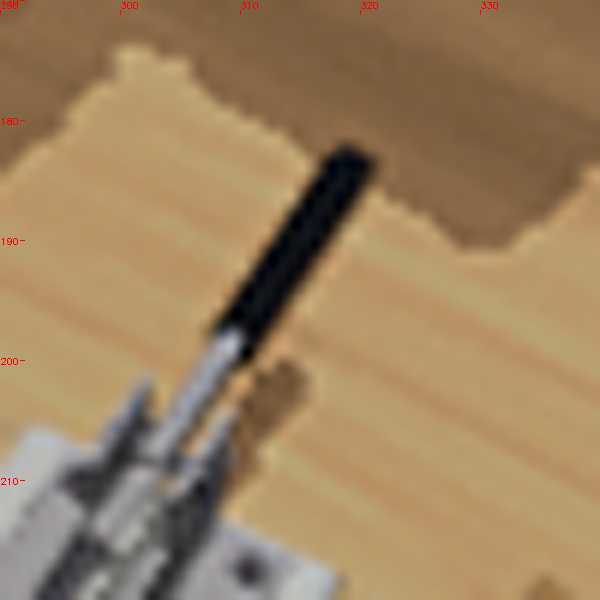

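The handle end is at about (319.3, 183), which matches the locked angle of 1.0. The gauge is snug with a steady push of about 6.6 N, so I'm handing the job in.

```bash
python3 -c "
from plant import bot
print(bot.finish_job()); s=bot.sense(); print(s['t'],s['force'],s['tcp_pos'])"
```

```text
the job is handed in; nothing more can be done
None
the job is handed in; nothing more can be done
```

I pressed the toggle clamp shut. I then slid the taper gauge along the pencil line under the neck and handed the job in at about 22.8 s, still holding the gauge there.

**Clamp:** In the last pictures the handle end sits where the locked angle (1.0) should put it, and the foot is on the neck. At the end stop the fingers briefly pressed with about 60 N, more than I intended but below the 120 N wrist limit.

**Gauge:** The tip is about 42 mm past the neck's near edge, which puts the gap at about 6.7 mm.
- **Position:** The gauge is about 0.4 mm off the pencil line, with the sole on the board and the tool within about 0.1° of upright.
- **Drag:** It held steady at 6 to 8 N and would not go further. While testing this I pushed to about 13 N twice, and the gauge did not move.
- **Down-force:** The arm also presses down on the board with about 5 N, so part of the drag is friction under the sole.

**Surroundings:** The neck, fence and sanding block look unchanged in the final pictures. I did not check the glue bottle again after lifting the gauge beside it, and the tin was not in the close-ups.

**Disagreements:**
- **Fingertip height:** The reported tool tip is about 34 mm beyond the real fingertips. The pictures suggested this and touching the bench confirmed it with up to 38 N, so I allowed for it in every height.
- **Insertion depth:** A picture-only estimate gave about 51 mm. I put most of that difference down to the brass ferrule, about 6 mm long, and kept the arm's figure of 42 mm.

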